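# Scan the bean tray and its sample jar

## Task

Take the yellow-handled scanner off its charging pad and scan the label on the sloping bean tray, then the label on the lid of the green jar, which the tray's beans came from: each time point the scanner's nose squarely at the middle of the label from about 8 cm and hold it steady for a good second. Then stand it back upright, nose down, in the middle of its pad. Do not let the scanner drop or touch the tray or the jars, and leave the tray, jars and wash bottle where they are.

Things in the scene. Friction and masses are not known exactly. Their poses are not given: they have to be found in the camera images.
- scanner: stick scanner, 145 mm tall, 0.15-0.3 kg, standing nose down on the pad; always on, no trigger. Origin: centre of the red window under its flat nose; z runs from nose up the handle (it looks along -z). Grey nose block 66 (x) x 56 (y) x 40 mm; above it, 40 to 145 mm up, a straight yellow handle 36 (x) x 30 mm (y), best gripped across y 105 mm above the origin (40 mm of handle above that)
- pad: black charging pad on the table, fixed, 130 (x) x 120 (y) x 12 mm, with a grey rectangle 74 x 64 mm in its middle where the scanner stands; origin: centre of its underside, so its flat top is 12 mm above
- tray_stand: fixed aluminium stand, 210 (x) x 150 mm foot, carrying an open beige tray of brown beans, 200 (up the slope) x 180 mm (y), which slopes 35 degrees, rising towards the stand's +x and facing its -x side; highest edge 150 mm above the table. Origin: centre of the foot's underside, z up
- tray_label: white label with black bars, 80 mm (across, y) x 50 mm (up the slope, x), in the upper part of the sloping tray; origin: middle of the label on the tray's face (the paper is 2 mm above it, the tray's rims 8 mm above it); its z points square out of the label, 35 degrees off vertical towards the stand's -x side
- jar_green: clear jar of brown beans, 77 mm across, 86 mm tall, its lid green; loose, 0.3 kg. Origin: centre of its underside, z up. The jar to scan
- jar_green_label (a point): middle of the white barred label (50 x 34 mm) that lies flat on top of the green jar's lid; faces straight up
- jar_blue: clear jar of brown beans, 77 mm across, 86 mm tall, its lid blue; loose, 0.3 kg. Origin: centre of its underside, z up. Leave it alone
- jar_orange: clear jar of brown beans, 77 mm across, 86 mm tall, its lid orange; loose, 0.3 kg. Origin: centre of its underside, z up. Leave it alone
- wash_bottle: white plastic wash bottle with a blue cap and bent spout, 66 mm across, 170 mm tall, loose; leave it alone. Origin: centre of its underside

How it is judged:
By the outcome, as a careful person would: the job done as asked, in the order asked, and still so for the second after the job is handed in, with the robot touching nothing.
It also fails if it takes over 58 s, if anything falls off the work surface, if the arm or the gripper's body presses on something with over 40 N, if the wrist force passes 120 N, or if a joint passes its speed limit or range.

## Robot

A 7-joint arm with a two-finger parallel gripper is mounted at the origin on the work surface. World frame = base frame: x ahead of the robot, y to its left, z up, the work surface at z = 0. Lengths are in m, angles in rad, forces in N, time in s.
With the tool pointing down it reaches from about 0.425 to 0.95 m from the base axis. Payload 4.7 kg.
Tool frame: the origin (TCP) lies at the very end of the fingers, on their centre line; the grasp point (between the pads) lies grip_point_offset behind it (grip_point_offset is the distance from the TCP to the grasp point, in m); z points along the fingers, y is the line along which they close (so a half turn about z gives the same grasp; the last joint's range is limited). The gripper opens to 87 mm and grips with 3 to 60 N. Pads are 19 mm wide; open, the fingers measure 117 mm over their backs; the gripper's body (75 mm by 190 mm) begins 51 mm behind the grasp point.
Start: joints at [1.285, 0.469, -0.049, 1.532, 0.024, 1.141, -0.082], TCP at [0.171, -0.653, 0.223] pointing down, gripper open.
Joint ranges: [-2.59, 2.59], [-0.33, 1.99], [-1.39, 1.29], [0.1, 2.45], [-1.04, 4.18], [0.21, 1.99], [-2.66, 2.66]. Speed limits (rad/s): [2.57, 2.57, 3.14, 3.14, 3.14, 3.14, 3.14].

## Interface

Orientations are given as a rotation vector (axis times angle).
In Python, from bench import * gives the robot as it stands.
- The arm moves only by the tool apply_moves, never from a script. Its argument "moves" is a list of rows, each a list of 2 entries, a list of its own where there are three numbers: the shift along the tool's x, y, z normalised to -1 to 1, where 1 is 4 cm, then the turn about the tool's z normalised to -1 to 1, where 1 is 8 degrees. In form: [[[x, y, z], yaw], ...]. A call has 1 to 8 rows; each row shifts and turns the commanded pose from where the row before left it, along the tool's axes as they then stand; what a row does not reach is not made up. A row lasts 1/10 s, in which the tool goes at most 50 mm and 8.59 degrees, less where a joint would pass 70% of its speed; a pose out of reach is approached as far as the arm can. A call with a number of a shift or a turn outside -1 to 1 is refused whole. A call with a gripper value outside its range is refused whole. "grip" is the opening, from 0 (shut) to 1 (fully open), set as the call begins (left out, the last holds). The fingers move at their own pace and stop on an object; "squeeze" is the grip in N (left out, the last holds). Time passes only in rows, so rows that do not move let the fingers close. It gives the time, the measured TCP pose, the force, the opening and the grip force at its end, in the units of the state.
- state(): the state, without advancing time (a new reading comes with each control period).
- get_image(name): name is "side" or "top" or "wrist"; returns the picture (400x640x3 uint8, red, green, blue); there is no depth.
- get_calibration(name): a dict with "camera_matrix" (3x3 intrinsics, pixels), "k1" (the pictures are not rectified: a ray, as slopes to the right and down, at radius r is drawn at 1 + k1 r^2 times it, then the intrinsics apply), "view" (4x4, takes a point from world to camera coordinates). Camera axes: x right, y up, looking along -z (the intrinsics and any distortion apply to the point x, -y, -z); pixel columns grow to the right and rows downward; lengths in m; the calibration is good to about 2 mm. A picture is of the moment at which its call begins: read the wrist's pose just before it. get_calibration takes no time and is no camera call; for the wrist camera it gives the pose at the moment of the call.
- finish_job(): hands the job in; it is judged then, once.
The state is a dict: "time": time; "joints": joint angles; "joint_vel": joint speeds; "joint_efforts": joint torques, N m; "position": TCP position; "eef_rot": TCP orientation; "ft_force": force on the tool from outside, world axes, zero at the start; "ft_torque": the same for the moment, N m; "grip_width": finger opening in m; "finger_force": force on a finger pad.
Only numpy, scipy, OpenCV 4.12 (cv2) and the standard library are available. Lean on these libraries where they do the work, as an engineer would, in place of code of your own. Each camera call takes 0.05 s, during which the arm holds its last target. There are 200 camera calls.

## Working session

There is one attempt and no reset: what is moved stays moved. The work goes in short steps, Python scripts to look and compute and a tool call to move; the robot and the scene stay as the last step left them, time stands still between calls to the robot, and variables do not carry over. Pictures are saved under pics/ and viewed, at most 10 in all, crops included, and the job is handed in when it is done.

Besides the shell and the picture viewer there is one more tool, called after "Emit:" as name(argument=value, ...), one argument or row to a line, values as JSON. apply_moves: Moves the arm, as the interface text tells. Its arguments: {"type":"object","properties":{"moves":{"type":"array"},"grip":{"type":"number"},"squeeze":{"type":"number"}},"required":["moves"]}

```bash
ls; mkdir -p pics; python3 - <<'E'
from bench import *
import cv2
s=state(); print(s)
for n in ("side","top","wrist"):
    c=get_calibration(n); print(n,c)
    cv2.imwrite(f"pics/{n}0.png",get_image(n)[:,:,::-1])
E
```

```text
pics
{'time': 0.0, 'joints': array([ 1.2850787 ,  0.46946477, -0.04857767,  1.53370631,  0.02413363,
        1.14101195, -0.0822904 ]), 'joint_vel': array([-3.34105853e-04,  1.75342971e-03,  4.99083981e-04, -1.53512264e-03,
       -1.24334798e-04,  5.60847036e-04,  4.41000975e-05]), 'joint_efforts': array([ 6.18433460e-04, -5.07979631e+01, -8.05075443e-02, -2.36156577e+01,
       -6.14232221e-02,  3.81086231e-02,  1.73750632e-04]), 'position': array([ 0.17128668, -0.65227303,  0.22147843]), 'eef_rot': array([-3.11376611e+00, -4.02110728e-01,  5.78106969e-04]), 'ft_force': array([-0.03244296,  0.12563315,  0.333352  ]), 'ft_torque': array([ 0.03580035, -0.04229571, -0.03689607]), 'finger_force': 0.0, 'grip_width': 0.0868610160320109}
side {'camera_matrix': array([[503.91317592,   0.        , 320.17986141],
       [  0.        , 503.91317592, 191.49524754],
       [  0.        ,   0.        ,   1.        ]]), 'k1': -0.0629086280249432, 'view': array([[-0.7992826 , -0.60094969, -0.00260749,  0.47492841],
       [ 0.44224107, -0.59112175,  0.67453534, -0.32879485],
       [-0.40690315,  
[... 417 characters left out ...]
2e-01, -1.56449561e-02,  8.20808243e-02,
        -5.78163030e-01],
       [-8.20572353e-02,  2.14486904e-03,  9.96625311e-01,
        -1.30704198e+00],
       [ 0.00000000e+00,  0.00000000e+00,  0.00000000e+00,
         1.00000000e+00]])}
wrist {'camera_matrix': array([[351.15864173,   0.        , 316.54698297],
       [  0.        , 351.15864173, 195.27681747],
       [  0.        ,   0.        ,   1.        ]]), 'k1': -0.028676317740183505, 'view': array([[ 0.25367431, -0.96728827, -0.00165674, -0.67396406],
       [ 0.93504633,  0.24565658, -0.25561926,  0.02968292],
       [ 0.2476645 ,  0.06329491,  0.96677611, -0.38958102],
       [ 0.        ,  0.        ,  0.        ,  1.        ]])}
```

View pics/top0.png

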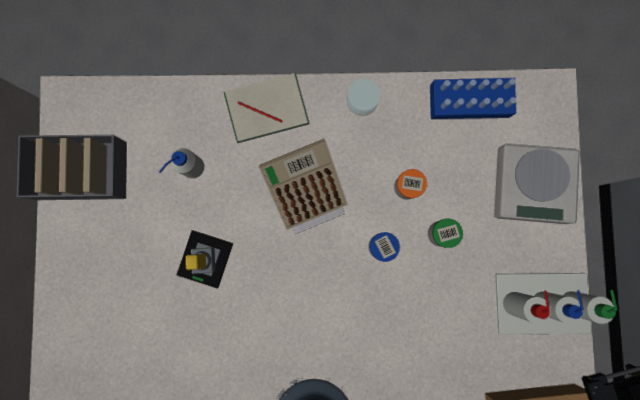

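View pics/side0.png

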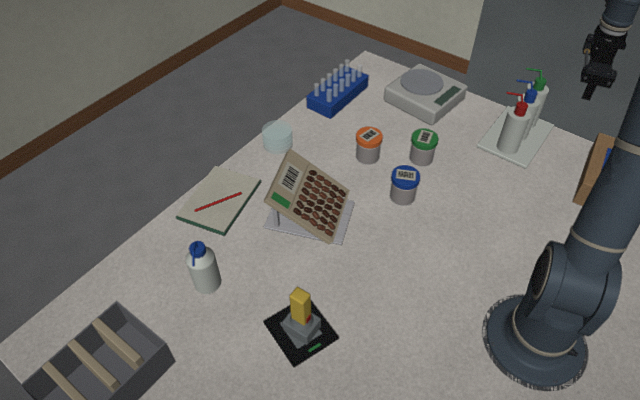

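Top view: pad about (205,259) with the scanner on it, tray about (303,185), green jar lid at (447,233). The side view agrees. I'll zoom in for corner pixels.

```bash
python3 - <<'E'
import cv2,numpy as np
t=cv2.imread("pics/top0.png");s=cv2.imread("pics/side0.png")
M=np.zeros((600,800,3),np.uint8)
def put(im,x0,x1,y0,y1,f,X,Y):
    c=cv2.resize(im[y0:y1,x0:x1],None,fx=f,fy=f,interpolation=cv2.INTER_CUBIC)
    c=np.clip(c*1.5,0,255).astype(np.uint8)
    for k in range(x0+9-(x0-1)%10,x1,10): cv2.putText(c,str(k),((k-x0)*f,8),0,.3,(0,0,255));cv2.line(c,((k-x0)*f,0),((k-x0)*f,4),(0,0,255))
    for k in range(y0+9-(y0-1)%10,y1,10): cv2.putText(c,str(k),(0,(k-y0)*f),0,.3,(0,0,255));cv2.line(c,(0,(k-y0)*f),(5,(k-y0)*f),(0,0,255))
    h,w=c.shape[:2];h=min(h,600-Y);w=min(w,800-X);M[Y:Y+h,X:X+w]=c[:h,:w]
put(t,172,236,226,292,5,0,0);put(t,255,351,135,235,4,330,0)
put(s,262,342,284,350,4,0,335);put(t,425,469,213,253,5,330,400);put(s,262,360,145,195,2,560,405)
cv2.imwrite("pics/m1.png",M)
E
```

```text
(no output)
```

View pics/m1.png

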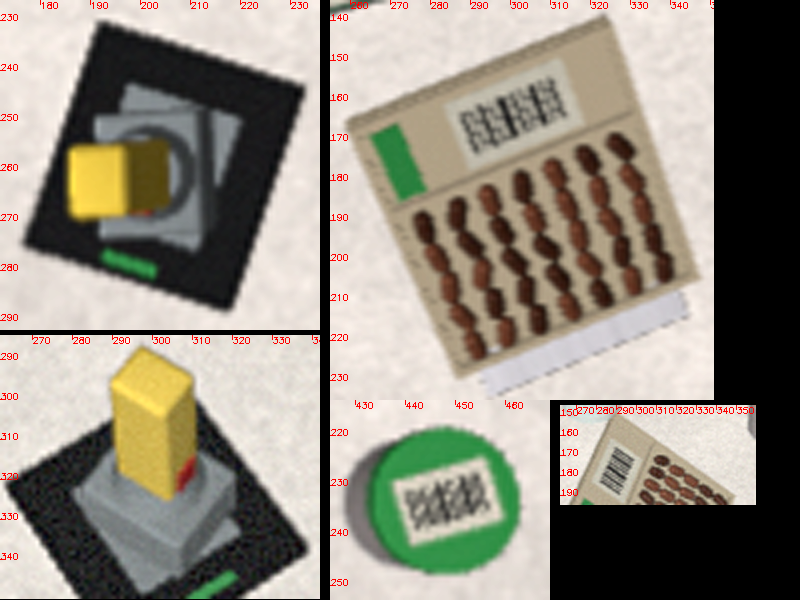

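```bash
cat > h.py <<'E'
import numpy as np, cv2
from scipy.optimize import least_squares
from bench import get_calibration
C={n:get_calibration(n) for n in("top","side")}
def proj(n,P,c=None):
    c=c or C[n];P=np.atleast_2d(P);q=P@c["view"][:3,:3].T+c["view"][:3,3]
    s=np.c_[q[:,0]/-q[:,2],-q[:,1]/-q[:,2]];s=s*(1+c["k1"]*(s**2).sum(1,keepdims=True))
    K=c["camera_matrix"];return s@K[:2,:2].T+K[:2,2]
def Rz(a):return np.array([[np.cos(a),-np.sin(a),0],[np.sin(a),np.cos(a),0],[0,0,1]])
def rect(a,b):return np.array([[1,1],[1,-1],[-1,-1],[-1,1]])*[a/2,b/2]
def fitrect(obs,a,b,z,x0):
    L=np.c_[rect(a,b),np.zeros(4)]
    f=lambda p:np.concatenate([(proj(n,L@Rz(p[2]).T+[p[0],p[1],z])-o).ravel() for n,o in obs.items()])
    r=least_squares(f,x0);return r.x,np.abs(r.fun).max()
E
python3 - <<'E'
from h import *
A=np.array
print("pad",fitrect({"top":A([[192,230.4],[233,243.4],[218,288],[176.6,275]])},.13,.12,.012,[.45,.25,-.3]))
print("handle top",fitrect({"top":A([[185.6,255.6],[197.2,255],[197.6,268.8],[186,269.6]])},.036,.030,.157,[.45,.25,0]))
print("handle side",fitrect({"side":A([[300,319.5],[310.5,377.5],[0,0],[0,0]])},.036,.030,.157,[.45,.25,0])[0][:0])
print("jar",fitrect({"top":A([[437.6,229.4],[456,224.2],[459.6,237],[441,242.4]])},.034,.050,.0865,[.5,-.3,-.2]))
a=np.radians(35)
def tray(p,w,u,v,n): # u up-slope, v across, n normal, from tray centre rim
    L=np.c_[u*np.cos(a)-n*np.sin(a),v,u*np.sin(a)+n*np.cos(a)]
    return L@Rz(p[2]).T+[p[0],p[1],p[3]]
r=rect(.2,.18)
obs=A([[258.75,165.5],[324,138.5],[347.5,204.5],[287.5,230]])
lab=A([[284.25,160],[314,149.5],[317.75,166.75],[289,178]]); l=rect(.05,.08)
def f(p):
    P=tray(p,0,r[:,0],r[:,1],np.zeros(4)); Q=tray(p,0,l[:,0]+p[4],l[:,1],np.full(4,-.006))
    return np.concatenate([(proj("top",P)-obs).ravel(),(proj("top",Q)-lab).ravel(),(proj("side",Q.mean(0))[0]-[290.5,178]),[(p[3]+.1*np.sin(a)-.150)*300]])
s=least_squares(f,[.6,0,.3,.09,.05]);p=s.x
print("tray",p,s.fun.round(1)); c=tray(p,0,A([p[4]]),A([0.]),A([-.006]))[0]
d=tray(p,0,A([p[4]]),A([0.]),A([.994]))[0]-c
print("label paper",c,"normal",d,"grip@185",c+d*.185)
E
```

```text
pad (array([ 0.43181245,  0.28681332, -0.32372988]), np.float64(0.8473231800689405))
handle top (array([0.42879114, 0.28656751, 0.03906197]), np.float64(0.5804051099695187))
handle side []
jar (array([ 0.49033144, -0.35845737,  0.25221292]), np.float64(0.2931797996889145))
tray [0.62081698 0.00510616 0.35942998 0.09170267 0.06011483] [ 2.2 -0.5  4.2  0.4  1.8 -1.1 -0.1 -2.2 -2.9  1.9 -3.1  0.9 -1.   0.4
 -1.2  0.4 -0.2 -0.5 -0.3]
label paper [0.67013494 0.02363749 0.12126821] normal [-0.53692345 -0.20175017  0.81915204] grip@185 [ 0.5708041  -0.01368629  0.27281134]
```

```bash
cat > plan.py <<'E'
import numpy as np
from scipy.spatial.transform import Rotation as R
def yaw(s):
    M=R.from_rotvec(s["eef_rot"]).as_matrix();return np.arctan2(M[1,0],M[0,0])
def plan(p,a,way):  # way: list of (x,y,z,yaw or None, n)
    for w in way:
        t=np.array(w[:3]);ta=a if w[3] is None else w[3];n=w[4]
        dy=-np.degrees(ta-a)/n/8;out=[]
        for i in range(n):
            d=(t-p)/(n-i);c,s=np.cos(a),np.sin(a)
            m=np.round(np.array([d@[c,s,0],d@[s,-c,0],-d[2]])/.04,2)
            yr=round(dy,2)
            p=p+.04*(m[0]*np.array([c,s,0])+m[1]*np.array([s,-c,0])-m[2]*np.array([0,0,1]));a-=np.radians(8*yr)
            out.append([[float(x) for x in m],yr])
        print(w);print(str(out).replace(" ",""))
    return p,a
E
python3 - <<'E'
import bench;from bench import *
from plan import *
print([k for k in dir(bench) if not k.startswith("_")],getattr(bench,"grip_point_offset",None))
s=state()
plan(s["position"],yaw(s),[(.45,-.36,.30,.04,10),(.6,0.0,.32,None,10)])
E
```

```text
['Unreachable', 'finish_job', 'get_calibration', 'get_image', 'grip_point_offset', 'state'] 0.0187
(0.45, -0.36, 0.3, 0.04, 10)
[[[0.86,-0.53,-0.2],np.float64(0.16)],[[0.85,-0.55,-0.2],np.float64(0.16)],[[0.83,-0.57,-0.19],np.float64(0.16)],[[0.82,-0.59,-0.2],np.float64(0.16)],[[0.81,-0.6,-0.19],np.float64(0.16)],[[0.8,-0.62,-0.2],np.float64(0.16)],[[0.78,-0.64,-0.19],np.float64(0.16)],[[0.77,-0.66,-0.2],np.float64(0.16)],[[0.75,-0.67,-0.19],np.float64(0.16)],[[0.73,-0.69,-0.2],np.float64(0.16)]]
(0.6, 0.0, 0.32, None, 10)
[[[0.41,-0.89,-0.05],np.float64(-0.0)],[[0.4,-0.89,-0.05],np.float64(-0.0)],[[0.41,-0.89,-0.05],np.float64(-0.0)],[[0.4,-0.89,-0.05],np.float64(-0.0)],[[0.41,-0.89,-0.05],np.float64(-0.0)],[[0.4,-0.88,-0.05],np.float64(-0.0)],[[0.41,-0.89,-0.05],np.float64(-0.0)],[[0.4,-0.88,-0.05],np.float64(-0.0)],[[0.41,-0.89,-0.05],np.float64(-0.0)],[[0.4,-0.88,-0.05],np.float64(-0.0)]]
```

Emit:
apply_moves(
  moves=[
    [[0.86, -0.53, -0.2], 0.16],
    [[0.85, -0.55, -0.2], 0.16],
    [[0.83, -0.57, -0.2], 0.16],
    [[0.82, -0.59, -0.2], 0.16],
    [[0.81, -0.6, -0.2], 0.16],
    [[0.8, -0.62, -0.2], 0.16],
    [[0.78, -0.64, -0.2], 0.16],
    [[0.77, -0.66, -0.2], 0.16],
  ],
)

```text
time: 0.95
position: [0.3954, -0.4174, 0.2867]
eef_rot: [-3.139, -0.121, 0.0]
ft_force: [1.5, -0.1, -0.3]
grip_width: 0.0875
finger_force: 0.0
```

Emit:
apply_moves(
  moves=[
    [[0.75, -0.67, -0.2], 0.16],
    [[0.73, -0.69, -0.2], 0.16],
    [[0, 0, 0], 0],
    [[0, 0, 0], 0],
    [[0, 0, 0], 0],
  ],
)

```text
time: 1.45
position: [0.4487, -0.3618, 0.302]
eef_rot: [3.141, 0.049, -0.002]
ft_force: [0.6, 0.2, 0.6]
grip_width: 0.087
finger_force: 0.0
```

```bash
python3 - <<'E'
from bench import *
import cv2,pickle
c=get_calibration("wrist");cv2.imwrite("pics/wj.png",get_image("wrist")[:,:,::-1]);pickle.dump(c,open("wj.pkl","wb"))
E
```

Emit:
apply_moves(
  moves=[
    [[0.4, -0.89, -0.05], 0],
    [[0.4, -0.89, -0.05], 0],
    [[0.4, -0.89, -0.05], 0],
    [[0.4, -0.89, -0.05], 0],
    [[0.4, -0.89, -0.05], 0],
    [[0.4, -0.89, -0.05], 0],
    [[0.4, -0.89, -0.05], 0],
    [[0.4, -0.89, -0.05], 0],
  ],
)

```text
time: 2.3
position: [0.5684, -0.0723, 0.3184]
eef_rot: [3.141, 0.047, -0.001]
ft_force: [-0.0, -0.5, -0.8]
grip_width: 0.0875
finger_force: 0.0
```

Emit:
apply_moves(
  moves=[
    [[0.4, -0.89, -0.05], 0],
    [[0.4, -0.89, -0.05], 0],
    [[0, 0, 0], 0],
    [[0, 0, 0], 0],
    [[0, 0, 0], 0],
  ],
)

```text
time: 2.8
position: [0.5978, -0.0022, 0.3221]
eef_rot: [3.14, 0.047, -0.001]
ft_force: [0.0, -0.2, 0.5]
grip_width: 0.087
finger_force: 0.0
```

```bash
python3 - <<'E'
from bench import *
import cv2,pickle,numpy as np
c=get_calibration("wrist");im=get_image("wrist")[:,:,::-1];cv2.imwrite("pics/wt.png",im);pickle.dump(c,open("wt.pkl","wb"))
from h import proj
P=np.array([[.49,-.358,.0865]]);print(proj("",P,pickle.load(open("wj.pkl","rb"))),proj("",np.array([[.670,.0236,.1213]]),c))
s=state();print(s["time"],s["position"],s["joints"].round(2),s["eef_rot"])
M=np.vstack([cv2.resize(cv2.imread("pics/wj.png"),(480,300)),cv2.resize(im,(480,300))])
cv2.imwrite("pics/m2.png",np.clip(M*1.4,0,255).astype(np.uint8))
E
```

```text
[[314.50825342 130.77920279]] [[292.98241039  99.99777282]]
2.85 [ 0.59772538 -0.00215879  0.32223133] [ 0.23  0.3  -0.39  1.57  0.12  1.29 -1.71] [ 3.14006292e+00  4.63683934e-02 -1.08314380e-03]
```

View pics/m2.png

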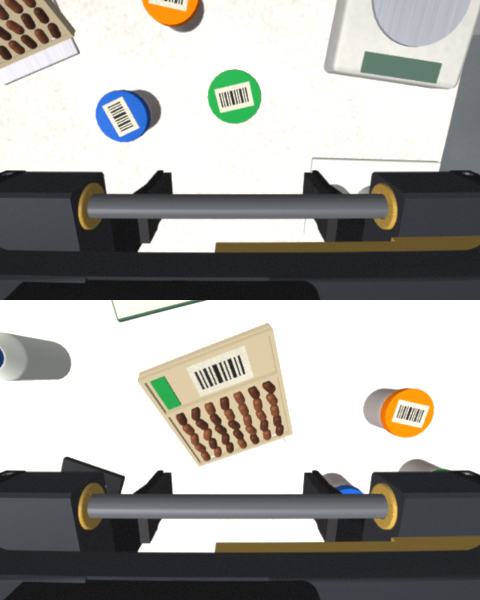

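Jar lid label at wrist full-res ≈(313,130), matching the prediction (314.5,130.8); tray label ≈(293,95) versus predicted (293,100). I'll refine by triangulating the bars' centre.

```bash
python3 - <<'E'
from h import *
import pickle
from bench import state
from plan import *
cams={"top":C["top"],"side":C["side"],"wt":pickle.load(open("wt.pkl","rb")),"wj":pickle.load(open("wj.pkl","rb"))}
def bars(f,x0,x1,y0,y1):
    im=cv2.imread(f"pics/{f}.png")[y0:y1,x0:x1].astype(float);g=im.min(2)
    lo,hi=np.percentile(g,2),np.percentile(g,97);m=(g<(lo+hi)/2*.95).astype(np.uint8)
    n,l,st,ce=cv2.connectedComponentsWithStats(cv2.morphologyEx(m,cv2.MORPH_CLOSE,np.ones((4,4))))
    i=1+st[1:,4].argmax();r=cv2.minAreaRect(np.argwhere(l==i)[:,::-1].astype(np.float32))
    return np.array(r[0])+[x0,y0],r[1:],st[i,4]
def tri(o):
    s=least_squares(lambda p:np.concatenate([proj("",p,cams[k])[0]-v for k,v in o.items()]),[.6,0,.12]);return s.x.round(4),s.fun.round(1)
o={}
for k,f,roi in(("top","top0",(287,315,153,176)),("side","side0",(279,301,164,191)),("wt","wt",(262,325,70,120))):
    b=bars(f,*roi);print(k,b);o[k]=b[0]
print("label",tri(o))
o={}
for k,f,roi in(("top","top0",(440,458,227,240)),("wj","wj",(290,336,117,143))):
    b=bars(f,*roi);print(k,b);o[k]=b[0]
print("jar",tri(o))
s=state();plan(s["position"],yaw(s),[(.429,.287,.20,.04+np.pi-.0001,23)])
E
```

```text
top (array([300.69633961, 164.53292656]), ((10.46993350982666, 26.71808624267578), 69.775146484375), np.int32(212))
side (array([291.18696976, 178.85269165]), ((10.964273452758789, 20.33180809020996), 25.201122283935547), np.int32(197))
wt (array([294.0534668 ,  97.76534843]), ((25.85416030883789, 65.05814361572266), 69.14553833007812), np.int32(1482))
label (array([0.6719, 0.0224, 0.114 ]), array([-0.9, -0.2, -1. ,  0. ,  0.6,  0.4]))
top (array([448.5, 233. ]), ((12.0, 17.0), 90.0), np.int32(174))
wj (array([312.29412079, 129.67646885]), ((20.372989654541016, 36.62287902832031), 75.96376037597656), np.int32(661))
jar (array([ 0.4916, -0.3557,  0.0952]), array([-0.1, -0.3,  0. ,  0.1]))
(0.429, 0.287, 0.2, 3.181492653589793, 23)
[[[-0.17,-0.32,0.13],np.float64(-0.98)],[[-0.13,-0.34,0.13],np.float64(-0.98)],[[-0.08,-0.35,0.13],np.float64(-0.98)],[[-0.03,-0.36,0.13],np.float64(-0.98)],[[0.02,-0.36,0.13],np.float64(-0.98)],[[0.07,-0.36,0.13],np.float64(-0.98)],[[0.11,-0.35,0.13],np.float64(-0.98)],[[0.16,-0.33,0.13],np.float64(-0.98)],[[0.2,-0.3,0.13],np.float64(-0.98)],[[0.24,-0.27,0.13],np.float64(-0.98)],[[0.28,-0.23,0.14],np.float64(-0.98)],[[0.31,-0.2,0.13],np.float64(-0.98)],[[0.33,-0.15,0.14],np.float64(-0.98)],[[0.35,-0.1,0.13],np.float64(-0.98)],[[0.36,-0.06,0.14],np.float64(-0.98)],[[0.36,-0.01,0.13],np.float64(-0.98)],[[0.36,0.04,0.14],np.float64(-0.98)],[[0.35,0.09,0.13],np.float64(-0.98)],[[0.34,0.14,0.14],np.float64(-0.98)],[[0.31,0.19,0.13],np.float64(-0.98)],[[0.29,0.23,0.14],np.float64(-0.98)],[[0.25,0.27,0.13],np.float64(-0.98)],[[0.22,0.29,0.14],np.float64(-0.98)]]
```

Emit:
apply_moves(
  moves=[
    [[-0.17, -0.32, 0.13], -0.98],
    [[-0.13, -0.34, 0.13], -0.98],
    [[-0.08, -0.35, 0.13], -0.98],
    [[-0.03, -0.36, 0.13], -0.98],
    [[0.02, -0.36, 0.13], -0.98],
    [[0.07, -0.36, 0.13], -0.98],
    [[0.11, -0.35, 0.13], -0.98],
    [[0.16, -0.33, 0.13], -0.98],
  ],
)

```text
time: 3.65
position: [0.5388, 0.0991, 0.2808]
eef_rot: [2.652, 1.682, -0.001]
ft_force: [-0.2, 0.1, -0.2]
grip_width: 0.087
finger_force: 0.0
```

Emit:
apply_moves(
  moves=[
    [[0.2, -0.3, 0.13], -0.98],
    [[0.24, -0.27, 0.13], -0.98],
    [[0.28, -0.23, 0.13], -0.98],
    [[0.31, -0.2, 0.13], -0.98],
    [[0.33, -0.15, 0.13], -0.98],
    [[0.35, -0.1, 0.13], -0.98],
    [[0.36, -0.06, 0.13], -0.98],
    [[0.36, -0.01, 0.13], -0.98],
  ],
)

```text
time: 4.45
position: [0.4801, 0.1992, 0.2391]
eef_rot: [1.39, 2.817, -0.001]
ft_force: [-0.3, -0.5, -0.3]
grip_width: 0.0871
finger_force: 0.0
```

Emit:
apply_moves(
  moves=[
    [[0.36, 0.04, 0.13], -0.98],
    [[0.35, 0.09, 0.13], -0.98],
    [[0.34, 0.14, 0.13], -0.98],
    [[0.31, 0.19, 0.13], -0.98],
    [[0.29, 0.23, 0.13], -0.98],
    [[0.25, 0.27, 0.13], -0.98],
    [[0.22, 0.29, 0.13], -0.98],
    [[0, 0, 0], 0],
  ],
)

```text
time: 5.25
position: [0.4273, 0.2886, 0.2023]
eef_rot: [0.062, -3.14, 0.0]
ft_force: [0.1, 0.5, 0.3]
grip_width: 0.087
finger_force: 0.0
```

```bash
python3 - <<'E'
from bench import *
import cv2,pickle,numpy as np
from plan import yaw
s=state();print(s["time"],s["position"],yaw(s),s["joints"].round(2),s["eef_rot"])
c=get_calibration("wrist");im=get_image("wrist")[:,:,::-1];cv2.imwrite("pics/wp.png",im);pickle.dump(c,open("wp.pkl","wb"))
from h import proj
print(proj("",np.array([[.4318,.2868,.012],[.4288,.2866,.157]]),c))
t=get_image("top")[:,:,::-1]
t=cv2.resize(t[220:300,165:285],None,fx=4,fy=4)
M=np.zeros((600,640,3),np.uint8);M[:280]=im[:280];M[280:600,:480]=t
cv2.imwrite("pics/m3.png",np.clip(M*1.4,0,255).astype(np.uint8))
E
```

```text
5.25 [0.42734145 0.28863217 0.20232694] -3.102101947193084 [ 0.17  0.43 -1.08  1.89  0.43  1.08  0.53] [ 6.19991525e-02 -3.13951196e+00  4.82877701e-04]
[[314.30660491 176.37490189]
 [312.74301977 219.6397143 ]]
```

View pics/m3.png

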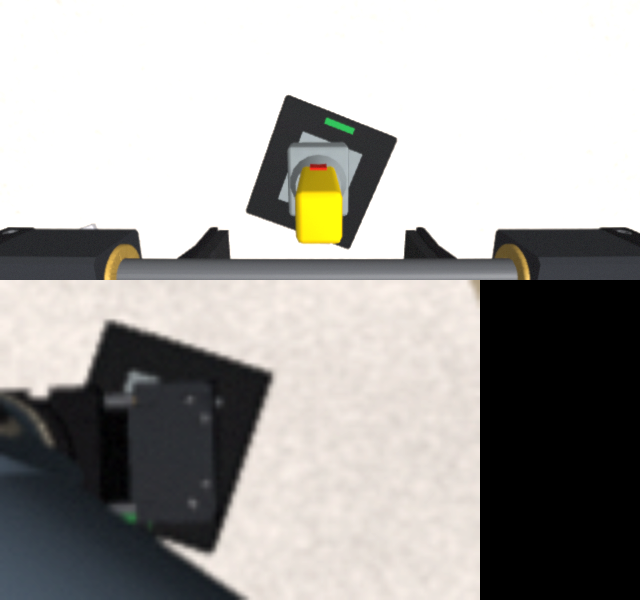

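```bash
python3 - <<'E'
from h import *
import pickle
A=np.array;w=pickle.load(open("wp.pkl","rb"))
L=np.c_[rect(.13,.12),np.zeros(4)]
pts=lambda p,z=.012,L=L:L@Rz(p[2]).T+[p[0],p[1],z]
T=A([[192,230.4],[233,243.4],[218,288],[176.6,275]])
W=A([[349,247],[247,212],[287,96],[396,139]]) # guess order
p0=[.431,.288,-.32]
print(proj("",pts(p0),w).round(1),proj("side",pts(p0)).round(1))
f=lambda p:np.concatenate([(proj("top",pts(p))-T).ravel(),0.7*(proj("",pts(p),w)[[*o]]-W).ravel()])
import itertools
pr=proj("",pts(p0),w);o=[int(np.argmin(((pr-q)**2).sum(1))) for q in W]
s=least_squares(f,p0);print(s.x,s.fun.round(1))
s=least_squares(lambda p:f(p)[8:],p0);print("wrist only",s.x,s.fun.round(1))
# handle mask in wrist (yellow) and nose
im=cv2.imread("pics/wp.png");h=cv2.cvtColor(im,cv2.COLOR_BGR2HSV)
m=cv2.inRange(h,(20,120,60),(35,255,255));ys,xs=np.nonzero(m);print("yellow",xs.min(),xs.max(),ys.min(),ys.max())
for y in range(170,250,10):print(y,np.nonzero(m[y])[0][[0,-1]] if m[y].any() else None,end=" ")
E=np.array([[a,b,z] for z in(.157,.052) for a,b in rect(.036,.03)])
for q in([.4288,.2866],[.4288,.290]):print(proj("",A([[*(Rz(.04)[:2,:2]@e[:2]+q),e[2]] for e in E]),w).round(0).tolist())
E
```

```text
[[346.3 249.8]
 [240.5 212.7]
 [280.9  92.4]
 [394.9 136.5]] [[262.6 319.2]
 [307.1 292.7]
 [340.1 335.1]
 [294.1 365. ]]
[ 0.43183809  0.29100669 -0.32294433] [-1.8 -0.8 -1.  -0.5 -1.3  0.9 -2.1  0.5 -0.1  2.6 -2.6  1.  -1.9 -1.9
  1.3 -0.9]
wrist only [ 0.43181881  0.29223287 -0.32222728] [ 0.7  2.6 -1.8  1.  -1.1 -1.8  2.2 -0.9]
yellow 104 639 166 336
170 [302 334] 180 [300 337] 190 [297 340] 200 [295 342] 210 [296 341] 220 [295 342] 230 [296 342] 240 [298 340] [[336.0, 246.0], [289.0, 247.0], [288.0, 192.0], [337.0, 192.0], [330.0, 201.0], [298.0, 201.0], [297.0, 163.0], [331.0, 163.0]]
[[342.0, 247.0], [295.0, 247.0], [294.0, 192.0], [343.0, 192.0], [334.0, 201.0], [301.0, 201.0], [301.0, 163.0], [334.0, 163.0]]
```

Emit:
apply_moves(
  moves=[
    [[-0.04, 0.03, 0.5], 0],
    [[0, 0, 0.6], 0],
    [[0, 0, 0.6], 0],
    [[0, 0, 0.6], 0],
    [[0, 0, 0.3], 0],
    [[0, 0, 0], 0],
    [[0, 0, 0], 0],
  ],
  grip=1,
)

```text
time: 6.05
position: [0.4304, 0.2902, 0.0997]
eef_rot: [-0.059, 3.14, 0.001]
ft_force: [0.3, 1.0, 0.1]
grip_width: 0.087
finger_force: 0.0
```

Emit:
apply_moves(
  moves=[
    [[0, 0, 0], 0],
    [[0, 0, 0], 0],
    [[0, 0, 0], 0],
    [[0, 0, 0], 0],
    [[0, 0, 0], 0],
    [[0, 0, 0], 0],
    [[0, 0, 0], 0],
    [[0, 0, 0], 0],
  ],
  grip=0,
  squeeze=10,
)

```text
time: 6.85
position: [0.4296, 0.2901, 0.0989]
eef_rot: [0.061, -3.141, 0.0]
ft_force: [-0.5, -0.1, -0.1]
grip_width: 0.0307
finger_force: 0.0
```

Emit:
apply_moves(
  moves=[
    [[0, 0, 0], 0],
    [[0, 0, 0], 0],
    [[0, 0, 0.02], 0],
    [[0.12, 0, -0.03], 0],
    [[0.12, 0, -0.03], 0],
    [[0.12, 0, -0.02], 0],
    [[0.12, 0, -0.02], 0],
    [[0, 0, 0], 0],
  ],
)

```text
time: 7.65
position: [0.4095, 0.2893, 0.1021]
eef_rot: [0.063, -3.141, 0.001]
ft_force: [-0.6, 0.6, -2.2]
grip_width: 0.0297
finger_force: 10.0
```

```bash
python3 - <<'E'
from bench import *
s=state();print({k:s[k] for k in("time","position","ft_force","ft_torque","grip_width","finger_force")})
import cv2,numpy as np
a=get_image("side")[:,:,::-1][250:400,230:400];b=get_image("wrist")[:,:,::-1]
M=np.vstack([cv2.resize(a,None,fx=2,fy=2),b[90:390,150:490]])
cv2.imwrite("pics/m4.png",np.clip(M*1.4,0,255).astype(np.uint8))
E
```

```text
{'time': 7.65, 'position': array([0.40947911, 0.28933825, 0.10210077]), 'ft_force': array([-0.5880883 ,  0.61690731, -2.18778658]), 'ft_torque': array([ 0.11814785, -0.11639602, -0.01246218]), 'grip_width': 0.029704305869613777, 'finger_force': 9.979560917126946}
```

View pics/m4.png

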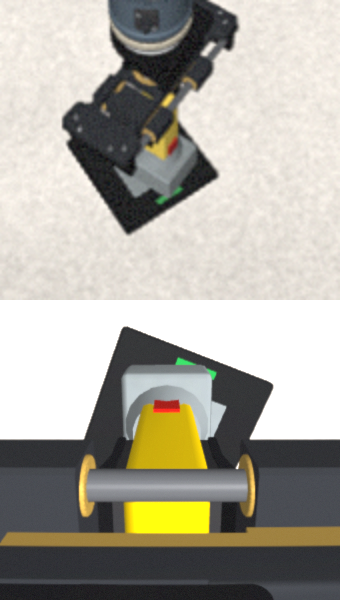

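The force shows the scanner was lifted and dragged upright, without pivoting (it is still well held). The moves cannot tilt the tool, so I'll pivot the scanner between the pads by pushing its nose against the pad's edge.

```bash
python3 - <<'E'
from bench import *
from plan import *
s=state();a=yaw(s);print(a,s["position"])
a0=a+2*np.pi
p,a=plan(s["position"],a0,[(*s["position"][:2],.14,None,2),(.5285,.2582,.14,np.pi-.323,6),(.5285,.2582,.0905,None,2)])
E
```

```text
-3.1024276382906923 [0.41041014 0.28932094 0.10210085]
(np.float64(0.4104101360756593), np.float64(0.2893209395169791), 0.14, None, 2)
[[[0.0,0.0,-0.47],np.float64(-0.0)],[[0.0,0.0,-0.48],np.float64(-0.0)]]
(0.5285, 0.2582, 0.14, 2.818592653589793, 6)
[[[-0.49,-0.15,0.0],np.float64(0.43)],[[-0.49,-0.12,0.0],np.float64(0.43)],[[-0.5,-0.09,0.0],np.float64(0.43)],[[-0.51,-0.06,0.0],np.float64(0.43)],[[-0.51,-0.03,0.0],np.float64(0.43)],[[-0.5,0.01,0.0],np.float64(0.43)]]
(0.5285, 0.2582, 0.0905, None, 2)
[[[-0.0,-0.0,0.62],np.float64(-0.0)],[[-0.0,-0.0,0.62],np.float64(-0.0)]]
```

Emit:
apply_moves(
  moves=[
    [[0, 0, -0.47], 0],
    [[0, 0, -0.48], 0],
    [[-0.49, -0.15, 0], 0.43],
    [[-0.49, -0.12, 0], 0.43],
    [[-0.5, -0.09, 0], 0.43],
    [[-0.51, -0.06, 0], 0.43],
    [[-0.51, -0.03, 0], 0.43],
    [[-0.5, 0, 0], 0.43],
  ],
  squeeze=20,
)

```text
time: 8.55
position: [0.5305, 0.2562, 0.1386]
eef_rot: [-0.512, -3.099, 0.003]
ft_force: [0.4, -0.4, -1.5]
grip_width: 0.0296
finger_force: 20.0
```

Emit:
apply_moves(
  moves=[
    [[0, 0, 0], 0],
    [[0, 0, 0.4], 0],
    [[0, 0, 0.4], 0],
    [[0, 0, 0.3], 0],
    [[0, 0, 0.1], 0],
    [[0, 0, 0.1], 0],
    [[0, 0, 0], 0],
    [[0, 0, 0], 0],
  ],
)

```text
time: 9.35
position: [0.5285, 0.2584, 0.0886]
eef_rot: [0.502, 3.101, 0.001]
ft_force: [-0.0, -0.2, -1.5]
grip_width: 0.0302
finger_force: 20.0
```

```bash
python3 - <<'E'
from bench import *
from plan import *
import cv2
s=state();print(s["time"],s["position"],yaw(s),s["ft_force"],s["ft_torque"],s["joints"].round(2))
a=get_image("side")[:,:,::-1][230:390,200:400];b=get_image("wrist")[:,:,::-1]
M=np.vstack([cv2.resize(a,None,fx=1.7,fy=1.7),b[90:390,150:490]])
cv2.imwrite("pics/m5.png",np.clip(M*1.4,0,255).astype(np.uint8))
E
```

```text
9.35 [0.5285298  0.25844874 0.08855874] 2.8205683766043763 [-0.00949479 -0.23554384 -1.45183436] [ 0.0421184  -0.16634193 -0.07866571] [ 0.07  0.63 -0.83  1.84  0.57  0.93  0.23]
```

View pics/m5.png

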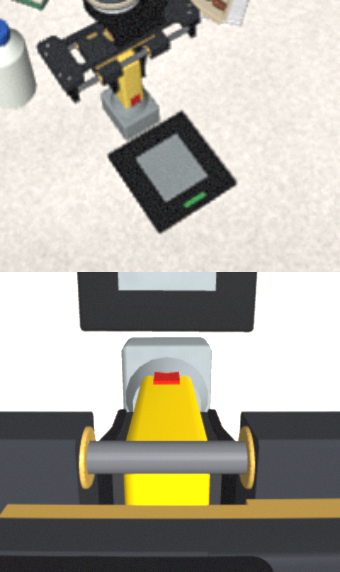

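Emit:
apply_moves(
  moves=[
    [[0, 0, 0.03], 0],
    [[0.06, 0, 0], 0],
    [[0.06, 0, 0], 0],
    [[0.1, 0, 0], 0],
    [[0, 0, 0], 0],
    [[0, 0, 0], 0],
  ],
  squeeze=8,
)

```text
time: 10.05
position: [0.5209, 0.2605, 0.0879]
eef_rot: [0.503, 3.099, -0.001]
ft_force: [2.7, -3.3, 6.4]
grip_width: 0.0297
finger_force: 8.0
```

Emit:
apply_moves(
  moves=[
    [[0.12, 0, -0.05], 0],
    [[0.12, 0, -0.03], 0],
    [[0.12, 0, -0.03], 0],
    [[0.12, 0, -0.02], 0],
    [[0.12, 0, -0.01], 0],
    [[0.12, 0, -0.01], 0],
  ],
)

```text
time: 10.65
position: [0.4919, 0.2702, 0.0927]
eef_rot: [-0.502, -3.101, 0.0]
ft_force: [2.2, -1.0, -3.7]
grip_width: 0.0302
finger_force: 8.0
```

```bash
python3 - <<'E'
from bench import *
from plan import *
import cv2
s=state();print(s["time"],s["position"],yaw(s),s["ft_force"],s["ft_torque"])
a=get_image("side")[:,:,::-1][230:390,200:400];b=get_image("wrist")[:,:,::-1]
M=np.vstack([cv2.resize(a,None,fx=1.7,fy=1.7),b[90:390,150:490]])
cv2.imwrite("pics/m6.png",np.clip(M*1.4,0,255).astype(np.uint8))
E
```

```text
10.65 [0.49193336 0.27018376 0.09265546] 2.82070918508902 [ 2.20845283 -1.04843667 -3.74259877] [-0.16182589 -0.69127087 -0.01778674]
```

View pics/m6.png

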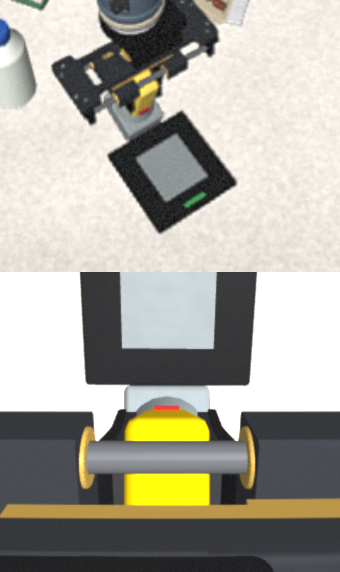

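Emit:
apply_moves(
  moves=[
    [[0.11, 0, 0.01], 0],
    [[0.11, 0, 0.01], 0],
    [[0.11, 0, 0.01], 0],
    [[0.11, 0, 0.02], 0],
    [[0.11, 0, 0.03], 0],
    [[0.11, 0, 0.03], 0],
    [[0.12, 0, 0.03], 0],
    [[0, 0, 0], 0],
  ],
)

```text
time: 11.55
position: [0.4619, 0.2804, 0.0871]
eef_rot: [-0.5, -3.101, -0.0]
ft_force: [-0.4, 0.3, -1.2]
grip_width: 0.0299
finger_force: 8.0
```

Emit:
apply_moves(
  moves=[
    [[0, 0, 0], 0],
    [[0, 0, 0], 0],
    [[0, 0, -0.2], 0],
    [[0, 0, -0.5], 0],
    [[0, 0, -1], 0],
    [[0, 0, -1], 0],
    [[0, 0, -1], 0],
    [[0, 0, 0], 0],
  ],
  squeeze=45,
)

```text
time: 12.35
position: [0.465, 0.2828, 0.2413]
eef_rot: [0.501, 3.093, 0.011]
ft_force: [0.4, 0.1, -1.8]
grip_width: 0.0295
finger_force: 45.0
```

```bash
python3 - <<'E'
from bench import *
from plan import *
import cv2,pickle
s=state();print(s["time"],s["position"],yaw(s),s["ft_force"],s["ft_torque"],s["joints"].round(2))
c=get_calibration("wrist");b=get_image("wrist")[:,:,::-1];cv2.imwrite("pics/wtilt.png",b);pickle.dump((c,s),open("wtilt.pkl","wb"))
c=get_calibration("side");a=get_image("side")[:,:,::-1];cv2.imwrite("pics/stilt.png",a)
M=np.vstack([cv2.resize(a[190:350,200:400],None,fx=1.7,fy=1.7),b[90:390,150:490]])
cv2.imwrite("pics/m7.png",np.clip(M*1.4,0,255).astype(np.uint8))
E
```

```text
12.35 [0.46498604 0.28280051 0.24125203] 2.8203710474169275 [ 0.43306431  0.05319381 -1.81564304] [ 0.20074315 -0.13212194 -0.01300166] [ 0.15  0.39 -0.99  1.79  0.36  1.14  0.29]
```

View pics/m7.png

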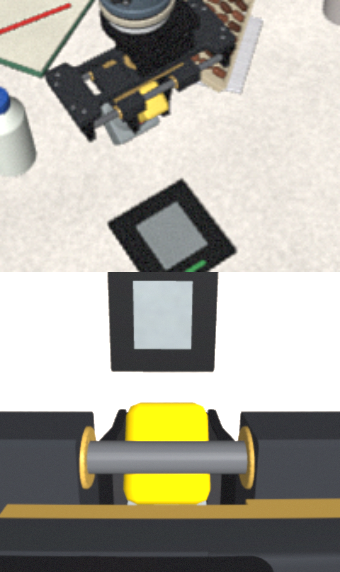

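```bash
cat > tilt.py <<'E'
from h import *
from plan import yaw
from scipy.spatial.transform import Rotation as R
OFF=.0187
def scan_pts(s,th,g=.105,rel=None):
    """points of scanner in world; nose toward -toolx when tilted(th rad); local pts (x,y,z) scanner"""
    M=R.from_rotvec(s["eef_rot"]).as_matrix();G=s["position"]-OFF*M[:,2]
    u=-M[:,0];u=u/np.linalg.norm(u);v=-M[:,1]*-1;w=-M[:,2]   # scanner upright x=u (away from lean), z=w
    X=np.cos(th)*u+np.sin(th)*w; Z=-np.sin(th)*u+np.cos(th)*w; Y=np.cross(Z,X)
    f=lambda P:np.atleast_2d(P-np.array([0,0,g]))@np.array([X,Y,Z])+G
    return f,X,Z
E
python3 - <<'E'
from tilt import *
import pickle
c,s=pickle.load(open("wtilt.pkl","rb"))
im=cv2.imread("pics/wtilt.png");h=cv2.cvtColor(im,cv2.COLOR_BGR2HSV);m=cv2.inRange(h,(20,120,60),(35,255,255))[:, 290:345]
r=np.nonzero(m.any(1))[0];print("yellow rows",r[r<345].min(),r[r<345].max())
top=np.array([[a,b,.145] for a,b in rect(.036,.03)]);nose=np.array([[a,b,z] for z in(0,.04) for a,b in rect(.066,.056)])
for d in(0,25,30,35,40,45):
    f,X,Z=scan_pts(s,np.radians(d));t=proj("",f(top),c);n=proj("side",f(nose))
    print(d,"wrist rows",t[:,1].min().round(1),t[:,1].max().round(1),"side nose",n.round(0).astype(int).tolist())
im=cv2.imread("pics/stilt.png")[225:285,245:315]
cv2.imwrite("pics/m8.png",np.clip(cv2.resize(im,None,fx=8,fy=8,interpolation=cv2.INTER_CUBIC)*1.8,0,255).astype(np.uint8))
E
```

```text
yellow rows 221 336
0 wrist rows 268.3 361.8 side nose [[267, 278], [290, 265], [307, 288], [284, 302], [265, 267], [289, 254], [307, 277], [283, 291]]
25 wrist rows 212.4 322.6 side nose [[255, 258], [279, 245], [295, 272], [271, 286], [258, 253], [282, 240], [299, 268], [275, 282]]
30 wrist rows 203.3 311.9 side nose [[254, 253], [277, 241], [292, 269], [269, 282], [257, 250], [281, 237], [297, 266], [273, 280]]
35 wrist rows 195.0 300.6 side nose [[252, 249], [275, 237], [290, 265], [267, 278], [256, 247], [280, 235], [295, 264], [271, 277]]
40 wrist rows 187.8 288.8 side nose [[250, 245], [274, 233], [287, 261], [264, 274], [255, 245], [279, 232], [293, 261], [270, 275]]
45 wrist rows 181.6 276.7 side nose [[248, 241], [272, 229], [285, 257], [262, 270], [254, 242], [278, 230], [292, 259], [268, 272]]
```

View pics/m8.png

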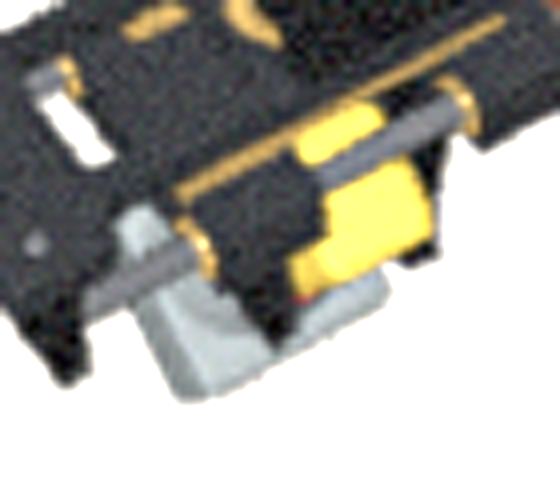

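The scanner is now tilted in the grip with the nose ahead, and lies clear of the pad. Next I hover near the tray, where the side camera sees its profile, and measure the tilt numerically.

```bash
python3 - <<'E'
from bench import *
from plan import *
s=state()
plan(s["position"],yaw(s),[(.47,.08,.30,np.pi+.355,8)])
E
```

```text
(0.47, 0.08, 0.3, 3.496592653589793, 8)
[[[-0.22,-0.59,-0.2],np.float64(-0.61)],[[-0.17,-0.6,-0.2],np.float64(-0.61)],[[-0.12,-0.61,-0.2],np.float64(-0.61)],[[-0.06,-0.62,-0.2],np.float64(-0.61)],[[-0.01,-0.62,-0.2],np.float64(-0.61)],[[0.05,-0.62,-0.2],np.float64(-0.61)],[[0.1,-0.62,-0.2],np.float64(-0.61)],[[0.14,-0.61,-0.2],np.float64(-0.61)]]
```

Emit:
apply_moves(
  moves=[
    [[-0.22, -0.59, -0.2], -0.61],
    [[-0.17, -0.6, -0.2], -0.61],
    [[-0.12, -0.61, -0.2], -0.61],
    [[-0.06, -0.62, -0.2], -0.61],
    [[0, -0.62, -0.2], -0.61],
    [[0.05, -0.62, -0.2], -0.61],
    [[0.1, -0.62, -0.2], -0.61],
    [[0.14, -0.61, -0.2], -0.61],
  ],
)

```text
time: 13.25
position: [0.4684, 0.0785, 0.2977]
eef_rot: [0.568, -3.086, -0.0]
ft_force: [-0.2, -0.5, -2.0]
grip_width: 0.0298
finger_force: 45.0
```

Emit:
apply_moves(
  moves=[
    [[0, 0, 0], 0],
    [[0, 0, 0], 0],
    [[0, 0, 0], 0],
  ],
)

```text
time: 13.55
position: [0.4689, 0.0809, 0.2983]
eef_rot: [0.564, -3.088, -0.001]
ft_force: [0.6, 0.1, -2.0]
grip_width: 0.0299
finger_force: 45.0
```

```bash
cat > meas.py <<'E'
from tilt import *
from bench import state,get_image
import pickle,sys
s=state();im=get_image("side")[:,:,::-1].copy();cv2.imwrite(f"pics/{sys.argv[1]}.png",im);pickle.dump(s,open(sys.argv[1]+".pkl","wb"))
print(s["time"],s["position"],yaw(s),s["joints"].round(2),s["ft_force"].round(1))
nose=np.array([[a,b,z] for z in(0,.04) for a,b in rect(.066,.056)])
# bluish-light-grey nose vs background: print colours on the predicted nose faces
for d in(25,35,45):
    f,X,Z=scan_pts(s,np.radians(d));n=proj("side",f(nose));print(d,n.round(0).astype(int).tolist())
f,X,Z=scan_pts(s,np.radians(35));q=proj("side",f(nose)).mean(0).astype(int)
print("centre",q);x0,y0=q-30
crop=im[y0:y0+60,x0:x0+60];
g=cv2.cvtColor(crop,cv2.COLOR_BGR2GRAY);hs=cv2.cvtColor(crop,cv2.COLOR_BGR2HSV)
for y in range(0,60,3):print(y+y0," ".join(f"{'y' if 18<hs[y,x,0]<38 and hs[y,x,1]>130 else ''}{g[y,x]}" for x in range(0,60,3)))
print("b-r");
for y in range(0,60,5):print(y+y0,(crop[y,::5,0].astype(int)-crop[y,::5,2]).tolist())
E
python3 meas.py s1
```

```text
13.55 [0.46890073 0.08090111 0.29834661] -2.7803989711423953 [ 0.8   0.26 -1.23  1.84  0.25  1.23  1.42] [ 0.6  0.1 -2. ]
25 [[307, 199], [314, 180], [341, 194], [334, 213], [314, 189], [322, 170], [349, 185], [342, 203]]
35 [[301, 193], [309, 175], [332, 191], [326, 210], [311, 184], [319, 166], [343, 183], [336, 202]]
45 [[296, 187], [304, 168], [325, 187], [318, 206], [309, 180], [316, 161], [337, 181], [330, 200]]
centre [322 188]
158 125 120 123 123 133 160 157 157 111 33 35 39 37 25 39 32 35 30 31 31
161 118 122 123 124 121 117 163 167 35 47 69 39 33 36 40 36 42 40 37 33
164 128 122 119 121 122 120 122 153 37 32 36 69 28 35 36 30 31 36 39 34
167 119 140 118 121 123 107 121 118 36 35 43 26 43 36 39 35 42 43 38 48
170 87 70 141 121 118 125 74 73 19 20 16 33 36 34 35 36 30 49 44 37
173 53 98 121 139 104 115 69 94 27 67 24 25 18 22 24 16 32 35 42 35
176 94 95 141 133 116 69 74 94 27 20 12 24 24 24 24 19 11 30 23 25
179 73 84 142 110 110 68 93 92 108 112 y111 y54 33 20 26 25 19 21 18 58
182 89 120 135 111 75 71 94 95 114 110 107 y130 y131 y134 y133 y82 32 22 18 14
185 54 136 117 119
[... 732 characters left out ...]
126 61 80 95 125 38 37 44 107 71 121 144 145 132
b-r
158 [-25, -26, -26, -11, -12, 0, -1, 3, 5, 4, 6, 3]
163 [-28, -27, -26, -26, -12, 5, 8, 3, 7, 4, 4, 4]
168 [-4, -19, -26, -24, -26, 3, 7, 4, 6, 8, 1, 9]
173 [-5, -9, -17, -24, 3, 6, -5, -5, 7, 1, 6, 6]
178 [-11, -15, -23, 6, 4, 3, -24, 8, 4, 2, 3, 1]
183 [-11, -13, -22, 4, 7, 8, 9, -100, -94, -99, -4, -1]
188 [-13, -27, 5, 5, 4, 5, 9, 6, -61, 4, -28, -16]
193 [-19, -26, -2, 7, 6, 3, 5, 4, 5, -30, -31, -26]
198 [-30, -28, -43, -21, 7, 4, 4, 5, 6, -51, -15, -17]
203 [-25, -27, -14, -24, -30, 6, 4, 6, -26, -22, -21, 2]
208 [-26, -20, -19, -30, -27, -27, -18, -26, -19, -23, -29, 3]
213 [-30, -27, -26, -27, -34, -24, -19, -28, -23, -45, -13, 0]
```

```bash
cat > fit.py <<'E'
from tilt import *
import pickle,sys
from scipy.optimize import minimize
n=sys.argv[1];s=pickle.load(open(n+".pkl","rb"));im=cv2.imread(f"pics/{n}.png")
b=cv2.GaussianBlur(im,(3,3),0).astype(int);g=b.mean(2);br=b[:,:,0]-b[:,:,2]
m=((br>-2)&(g>58)&(g<124)).astype(np.uint8)
nose=np.array([[a,c,z] for z in(0,.04) for a,c in rect(.066,.056)])
f,_,_=scan_pts(s,np.radians(35));q=proj("side",f(nose)).mean(0).round().astype(int)
n_,l,st,_=cv2.connectedComponentsWithStats(m);i=l[q[1]+3,q[0]];m=(l==i).astype(np.uint8);print("area",m.sum(),st[i])
S=8;x0,y0=q-45;M=cv2.resize(m[y0:y0+90,x0:x0+90],None,fx=S,fy=S,interpolation=cv2.INTER_LINEAR)
dark=cv2.resize(((g<56)|(br<-60)).astype(np.uint8)[y0:y0+90,x0:x0+90],None,fx=S,fy=S)
up=np.arange(90*S)[:,None]<(q[1]+16-y0)*S  # gripper/handle only mask above
ign=(dark>0)
def cost(p):
    f,_,_=scan_pts(s,np.radians(p[0]*10),p[2]);P=f(nose+[p[1],0,0]);h=cv2.convexHull(((proj("side",P)-[x0,y0]+.5)*S).astype(np.int32))
    z=np.zeros_like(M);cv2.fillConvexPoly(z,h,1)
    return (((z!=M)&~(ign&(z==1)&(M==0)&up)).sum())/S/S
best=min((minimize(cost,[a,0,.105],method="Nelder-Mead",options=dict(initial_simplex=[[a,0,.105],[a+.7,0,.105],[a,.006,.105],[a,0,.112]])) for a in(2.5,3,3.5,4)),key=lambda r:r.fun)
print("theta,dx,g",best.x[0]*10,best.x[1:],best.fun)
for d in(25,30,35,40,45):
    r=minimize(lambda p:cost([d/10,*p]),[0,.105],method="Nelder-Mead",options=dict(initial_simplex=[[0,.105],[.006,.105],[0,.112]]));print(d,r.x.round(4),r.fun, "nominal",cost([d/10,0,.105]))
E
python3 fit.py s1
```

```text
area 678 [301 170  36  37 678]
theta,dx,g 18.763447359447053 [0.03025106 0.09719693] 131.484375
25 [0.0205 0.1009] 140.796875 nominal 585.796875
30 [0.0127 0.1024] 148.71875 nominal 413.46875
35 [0.0062 0.1026] 157.140625 nominal 235.5625
40 [-0.0023  0.1026] 173.6875 nominal 186.875
45 [-0.0087  0.1021] 189.640625 nominal 291.5
```

```bash
python3 - <<'E'
from bench import *
from plan import *
s=state()
plan(s["position"],yaw(s),[(.5718,-.0148,.2478,-2.7866,6)])
E
```

```text
(0.5718, -0.0148, 0.2478, -2.7866, 6)
[[[-0.26,-0.53,0.21],np.float64(0.01)],[[-0.26,-0.52,0.21],np.float64(0.01)],[[-0.26,-0.53,0.21],np.float64(0.01)],[[-0.26,-0.52,0.21],np.float64(0.01)],[[-0.26,-0.52,0.21],np.float64(0.01)],[[-0.26,-0.53,0.22],np.float64(0.01)]]
```

Emit:
apply_moves(
  moves=[
    [[-0.26, -0.52, 0.21], 0.01],
    [[-0.26, -0.53, 0.21], 0.01],
    [[-0.26, -0.52, 0.21], 0.01],
    [[-0.26, -0.53, 0.21], 0.01],
    [[-0.26, -0.52, 0.21], 0.01],
    [[-0.26, -0.53, 0.21], 0.01],
    [[0, 0, 0], 0],
    [[0, 0, 0], 0],
  ],
)

```text
time: 14.4
position: [0.572, -0.0149, 0.2481]
eef_rot: [0.551, -3.091, -0.003]
ft_force: [-0.1, 1.0, -2.8]
grip_width: 0.03
finger_force: 45.0
```

```bash
python3 meas.py s2 | head -1; python3 fit.py s2; python3 - <<'E'
# wrist view: where are label bars now?
from bench import *
import cv2,numpy as np
from h import proj
c=get_calibration("wrist");im=get_image("wrist");cv2.imwrite("pics/w2.png",im[:,:,::-1])
print(proj("",np.array([[.672,.0224,.117]]),c))
E
```

```text
14.4 [ 0.57200121 -0.01489342  0.24810962] -2.788674609780904 [ 0.74  0.49 -1.08  1.71  0.45  1.22  1.47] [-0.1  1.  -2.8]
area 542 [293 144  33  33 542]
theta,dx,g 22.524853087102585 [0.02447572 0.09852106] 114.625
25 [0.021  0.0994] 116.46875 nominal 509.046875
30 [0.0134 0.1012] 125.0625 nominal 355.140625
35 [0.0076 0.1017] 135.484375 nominal 204.515625
40 [0.0006 0.1031] 149.859375 nominal 156.1875
45 [-0.0072  0.103 ] 162.90625 nominal 242.34375
[[316.09612749 295.85098542]]
```

Emit:
apply_moves(
  moves=[
    [[0.09, 0, 0.13], 0],
    [[0, 0, 0], 0],
    [[0, 0, 0], 0],
    [[0, 0, 0], 0],
    [[0, 0, 0], 0],
    [[0, 0, 0], 0],
    [[0, 0, 0], 0],
    [[0, 0, 0], 0],
  ],
)

```text
time: 15.3
position: [0.5689, -0.0173, 0.2437]
eef_rot: [-0.55, 3.093, -0.0]
ft_force: [-0.4, -0.1, -1.9]
grip_width: 0.0299
finger_force: 45.0
```

Emit:
apply_moves(
  moves=[
    [[0, 0, 0], 0],
    [[0, 0, 0], 0],
    [[0, 0, 0], 0],
    [[0, 0, 0], 0],
    [[0, 0, 0], 0],
    [[0, 0, 0], 0],
    [[0, 0, 0], 0],
    [[0, 0, 0], 0],
  ],
)

```text
time: 16.1
position: [0.569, -0.0173, 0.2438]
eef_rot: [-0.55, 3.093, -0.0]
ft_force: [-0.4, -0.9, -2.2]
grip_width: 0.03
finger_force: 45.0
```

```bash
python3 meas.py s3 | head -1; python3 - <<'E'
from tilt import *
import pickle
# joint check: wrist top-face edge rows + side silhouette combos, at the wtilt moment
c,s=pickle.load(open("wtilt.pkl","rb"))
top=np.array([[a,b,.145] for a,b in rect(.036,.03)])
for d,dx,g in((25,.0205,.1005),(30,.013,.102),(35,.007,.102),(38,.003,.103),(40,-.001,.103)):
    f,X,Z=scan_pts(s,np.radians(d),g);t=proj("",f(top+[dx,0,0]),c);print(d,t[:,1].round(0),t[:,0].round(0))
im=cv2.imread("pics/wtilt.png");h=cv2.cvtColor(im,cv2.COLOR_BGR2HSV)
print([(y,h[y,316].tolist()) for y in range(214,232,2)],[(y,h[y,316].tolist()) for y in range(300,330,3)])
# nose aim for s3
s=state();L=np.array([.672,.0224,.117])
for d,dx,g in((33,.009,.102),(35,.007,.102),(38,.003,.103)):
    f,X,Z=scan_pts(s,np.radians(d),g);N=f(np.array([dx,0,0]))[0]
    n=np.array([-np.sin(.6109)*np.cos(.355),-np.sin(.6109)*np.sin(.355),np.cos(.6109)])
    k=((N-L)@n)/(Z@n);hit=N-Z*k-L;print(d,"dist",k,"miss mm",(hit*1e3).round(1),"ang",np.degrees(np.arccos(Z@n)))
E
```

```text
16.1 [ 0.56896076 -0.01732744  0.24377781] -2.7898706424879656 [ 0.74  0.48 -1.08  1.72  0.45  1.21  1.47] [-0.4 -0.9 -2.2]
25 [395. 395. 275. 274.] [365. 266. 268. 362.]
30 [357. 357. 239. 239.] [364. 266. 270. 361.]
35 [324. 324. 211. 211.] [364. 266. 271. 359.]
38 [302. 303. 196. 196.] [363. 267. 272. 358.]
40 [284. 284. 183. 183.] [363. 268. 273. 357.]
[(214, [15, 11, 226]), (216, [13, 10, 226]), (218, [16, 12, 226]), (220, [22, 78, 170]), (222, [25, 242, 193]), (224, [25, 243, 210]), (226, [26, 243, 221]), (228, [27, 244, 230]), (230, [27, 244, 236])] [(300, [27, 244, 238]), (303, [27, 244, 239]), (306, [27, 244, 239]), (309, [27, 244, 235]), (312, [27, 244, 230]), (315, [26, 244, 225]), (318, [26, 243, 217]), (321, [25, 234, 161]), (324, [20, 152, 131]), (327, [20, 152, 129])]Traceback (most recent call last):
  File "<stdin>", line 11, in <module>
NameError: name 'state' is not defined
```

Aim geometry agrees (tilt 35±1°) and the tray scan was held for about 1.5 s. Now to upright the scanner against the pad's +y edge.

```bash
python3 - <<'E'
from bench import *
from plan import *
s=state();a=yaw(s)+2*np.pi
p,a=plan(s["position"],a,[(.54,-.01,.30,None,2),(.4703,.4055,.22,1.248,19),(.4703,.4055,.0915,None,5)])
print(p,a)
E
```

```text
(0.54, -0.01, 0.3, None, 2)
[[[0.31,0.21,-0.7],np.float64(-0.0)],[[0.31,0.21,-0.71],np.float64(-0.0)]]
(0.4703, 0.4055, 0.22, 1.248, 19)
[[[-0.1,0.54,0.11],np.float64(0.85)],[[-0.04,0.55,0.11],np.float64(0.85)],[[0.03,0.55,0.1],np.float64(0.85)],[[0.09,0.55,0.11],np.float64(0.85)],[[0.16,0.53,0.1],np.float64(0.85)],[[0.22,0.51,0.11],np.float64(0.85)],[[0.28,0.48,0.1],np.float64(0.85)],[[0.33,0.44,0.11],np.float64(0.85)],[[0.38,0.4,0.1],np.float64(0.85)],[[0.43,0.35,0.11],np.float64(0.85)],[[0.47,0.3,0.1],np.float64(0.85)],[[0.5,0.24,0.11],np.float64(0.85)],[[0.53,0.18,0.1],np.float64(0.85)],[[0.54,0.12,0.11],np.float64(0.85)],[[0.55,0.05,0.1],np.float64(0.85)],[[0.56,-0.01,0.11],np.float64(0.85)],[[0.55,-0.08,0.1],np.float64(0.85)],[[0.54,-0.14,0.11],np.float64(0.85)],[[0.51,-0.21,0.1],np.float64(0.85)]]
(0.4703, 0.4055, 0.0915, None, 5)
[[[0.0,0.0,0.64],np.float64(-0.0)],[[0.0,0.0,0.64],np.float64(-0.0)],[[0.0,0.0,0.65],np.float64(-0.0)],[[0.0,0.0,0.64],np.float64(-0.0)],[[0.0,0.0,0.65],np.float64(-0.0)]]
[0.47007819 0.40537583 0.09135005] 1.23846577888629
```

Emit:
apply_moves(
  moves=[
    [[0.31, 0.21, -0.7], 0],
    [[0.31, 0.21, -0.7], 0],
    [[-0.1, 0.54, 0.11], 0.85],
    [[-0.04, 0.55, 0.11], 0.85],
    [[0.03, 0.55, 0.1], 0.85],
    [[0.09, 0.55, 0.11], 0.85],
    [[0.16, 0.53, 0.1], 0.85],
    [[0.22, 0.51, 0.11], 0.85],
  ],
)

```text
time: 16.95
position: [0.5178, 0.1218, 0.2741]
eef_rot: [0.57, 3.089, 0.0]
ft_force: [0.5, -0.2, -2.8]
grip_width: 0.0301
finger_force: 45.0
```

Emit:
apply_moves(
  moves=[
    [[0.28, 0.48, 0.1], 0.85],
    [[0.33, 0.44, 0.11], 0.85],
    [[0.38, 0.4, 0.1], 0.85],
    [[0.43, 0.35, 0.11], 0.85],
    [[0.47, 0.3, 0.1], 0.85],
    [[0.5, 0.24, 0.11], 0.85],
    [[0.53, 0.18, 0.1], 0.85],
    [[0.54, 0.12, 0.11], 0.85],
  ],
)

```text
time: 17.75
position: [0.4883, 0.297, 0.2404]
eef_rot: [-1.919, -2.487, -0.001]
ft_force: [-0.0, -0.6, -3.6]
grip_width: 0.0296
finger_force: 45.0
```

Emit:
apply_moves(
  moves=[
    [[0.55, 0.05, 0.1], 0.85],
    [[0.56, 0, 0.11], 0.85],
    [[0.55, -0.08, 0.1], 0.85],
    [[0.54, -0.14, 0.11], 0.85],
    [[0.51, -0.21, 0.1], 0.8],
    [[0, 0, 0], 0],
    [[0, 0, 0], 0],
  ],
)

```text
time: 18.45
position: [0.4701, 0.4058, 0.2195]
eef_rot: [2.549, 1.835, -0.001]
ft_force: [-0.1, -0.9, -2.2]
grip_width: 0.0296
finger_force: 45.0
```

```bash
python3 - <<'E'
from bench import *
from plan import *
s=state();print(s["time"],s["position"],yaw(s),s["joints"].round(2),s["ft_force"])
plan(s["position"],yaw(s),[(.4703,.4055,.0915,1.248,5)])
E
```

```text
18.45 [0.47012861 0.40581836 0.21950489] 1.2479215735394726 [-0.31  0.46 -0.64  1.64  0.3   1.14 -1.36] [-0.06945702 -0.86231122 -2.21403069]
(0.4703, 0.4055, 0.0915, 1.248, 5)
[[[-0.0,0.0,0.64],np.float64(-0.0)],[[-0.0,0.0,0.64],np.float64(-0.0)],[[-0.0,0.0,0.64],np.float64(-0.0)],[[-0.0,0.0,0.64],np.float64(-0.0)],[[-0.01,0.01,0.64],np.float64(-0.0)]]
```

Emit:
apply_moves(
  moves=[
    [[0, 0, 0.8], 0],
    [[0, 0, 0.8], 0],
    [[0, 0, 0.8], 0],
    [[0, 0, 0.6], 0],
    [[0, 0, 0.3], 0],
    [[0, 0, 0], 0],
    [[0, 0, 0], 0],
  ],
)

```text
time: 19.15
position: [0.4714, 0.4057, 0.0888]
eef_rot: [-2.552, -1.832, -0.003]
ft_force: [0.6, -0.0, -2.0]
grip_width: 0.0296
finger_force: 45.0
```

Emit:
apply_moves(
  moves=[
    [[0, 0, 0], 0],
    [[-0.2, 0, 0], 0],
    [[-0.1, 0, 0], 0],
    [[-0.1, 0, 0], 0],
    [[-0.1, 0, 0], 0],
    [[0, 0, 0], 0],
  ],
  squeeze=8,
)

```text
time: 19.75
position: [0.4652, 0.3894, 0.0907]
eef_rot: [-2.549, -1.831, -0.012]
ft_force: [0.6, 3.8, 7.8]
grip_width: 0.03
finger_force: 8.0
```

Emit:
apply_moves(
  moves=[
    [[-0.09, 0, -0.03], 0],
    [[-0.09, 0, -0.03], 0],
    [[-0.09, 0, -0.03], 0],
    [[-0.09, 0, -0.03], 0],
    [[0, 0, 0], 0],
  ],
)

```text
time: 20.25
position: [0.4599, 0.3734, 0.094]
eef_rot: [-2.552, -1.832, -0.004]
ft_force: [-0.3, 1.9, 8.2]
grip_width: 0.0302
finger_force: 8.0
```

```bash
cat > wm.py <<'E'
from tilt import *
from bench import state,get_image,get_calibration
import sys
s=state();c=get_calibration("wrist");im=get_image("wrist")[:,:,::-1].copy();cv2.imwrite(f"pics/{sys.argv[1]}.png",im)
print(s["time"],s["position"].round(4),yaw(s),s["ft_force"].round(1))
h=cv2.cvtColor(im,cv2.COLOR_BGR2HSV)
m=(h[:,316,1]>200)&(h[:,316,0]>18)&(h[:,316,0]<32)
d=np.diff(m.astype(int));e=np.nonzero(d)[0];print("yellow col316 transitions",e.tolist())
print("V profile",[(y,int(h[y,316,2])) for y in range(140,330,8)])
top=np.array([[a,0,.145] for a in(-.018,.018)]);red=np.array([[-.018,0,z] for z in(.045,.1)])
for t in(0,5,10,15,20,25,30,35):
    f,_,_=scan_pts(s,np.radians(t),.102);print(t,[proj("",f(top+[dx,0,0]),c)[:,1].round(0).tolist() for dx in(0,.007)],proj("",f(np.array([[-.033+.007,0,.04],[-.033+.007,0,0]])),c)[:,1].round(0).tolist())
E
python3 wm.py wu1
```

```text
20.25 [0.4599 0.3734 0.094 ] 1.2451390901014177 [-0.3  1.9  8.2]
yellow col316 transitions [230, 258, 291, 322]
V profile [(140, 216), (148, 215), (156, 216), (164, 210), (172, 213), (180, 212), (188, 204), (196, 213), (204, 207), (212, 157), (220, 142), (228, 90), (236, 207), (244, 228), (252, 229), (260, 67), (268, 91), (276, 101), (284, 86), (292, 190), (300, 227), (308, 226), (316, 226), (324, 126)]
0 [[276.0, 371.0], [295.0, 387.0]] [179.0, 167.0]
5 [[262.0, 364.0], [283.0, 383.0]] [188.0, 179.0]
10 [[249.0, 357.0], [271.0, 377.0]] [196.0, 191.0]
15 [[237.0, 348.0], [259.0, 369.0]] [204.0, 203.0]
20 [[225.0, 338.0], [247.0, 361.0]] [213.0, 215.0]
25 [[214.0, 327.0], [235.0, 350.0]] [222.0, 227.0]
30 [[204.0, 315.0], [224.0, 339.0]] [231.0, 240.0]
35 [[195.0, 303.0], [214.0, 327.0]] [240.0, 252.0]
```

Emit:
apply_moves(
  moves=[
    [[-0.09, 0, -0.02], 0],
    [[-0.09, 0, -0.02], 0],
    [[-0.09, 0, -0.02], 0],
    [[-0.09, 0, -0.02], 0],
    [[0, 0, 0], 0],
  ],
)

```text
time: 20.8
position: [0.4546, 0.3578, 0.0956]
eef_rot: [2.551, 1.831, -0.003]
ft_force: [-0.6, 1.4, 5.0]
grip_width: 0.0301
finger_force: 8.0
```

```bash
python3 wm.py wu2
```

```text
20.8 [0.4546 0.3578 0.0956] 1.2447683460474999 [-0.6  1.4  5. ]
yellow col316 transitions [223, 258, 291, 322]
V profile [(140, 216), (148, 219), (156, 219), (164, 211), (172, 218), (180, 215), (188, 214), (196, 123), (204, 145), (212, 104), (220, 179), (228, 126), (236, 128), (244, 164), (252, 223), (260, 67), (268, 95), (276, 106), (284, 90), (292, 192), (300, 229), (308, 228), (316, 227), (324, 129)]
0 [[276.0, 371.0], [295.0, 387.0]] [179.0, 167.0]
5 [[262.0, 364.0], [283.0, 383.0]] [188.0, 179.0]
10 [[250.0, 357.0], [271.0, 377.0]] [196.0, 191.0]
15 [[237.0, 348.0], [259.0, 369.0]] [204.0, 203.0]
20 [[225.0, 338.0], [247.0, 361.0]] [213.0, 215.0]
25 [[214.0, 327.0], [235.0, 350.0]] [222.0, 227.0]
30 [[204.0, 315.0], [224.0, 339.0]] [231.0, 240.0]
35 [[195.0, 303.0], [214.0, 327.0]] [240.0, 252.0]
```

Emit:
apply_moves(
  moves=[
    [[0, 0, 0], 0],
    [[0, 0, -0.4], 0],
    [[0, 0, -0.4], 0],
    [[-0.5, 0, 0], 0],
    [[-0.5, 0, 0], 0],
    [[-0.47, 0, 0], 0],
    [[0, 0, 0], 0],
    [[0, 0, 0.4], 0],
  ],
  squeeze=20,
)

```text
time: 21.65
position: [0.4378, 0.3044, 0.1141]
eef_rot: [2.553, 1.83, 0.009]
ft_force: [0.4, 0.9, -2.5]
grip_width: 0.03
finger_force: 20.0
```

Emit:
apply_moves(
  moves=[
    [[0, 0, 0.1], 0],
    [[0, 0, 0.05], 0],
    [[0, 0, 0.05], 0],
    [[0, 0, 0.05], 0],
    [[0, 0, 0], 0],
    [[0, 0, 0], 0],
  ],
  squeeze=7,
)

```text
time: 22.25
position: [0.4362, 0.3036, 0.1019]
eef_rot: [2.552, 1.832, 0.0]
ft_force: [-0.9, 0.3, -1.8]
grip_width: 0.0301
finger_force: 7.0
```

Not yet in contact; press and slide.

Emit:
apply_moves(
  moves=[
    [[0, 0, 0.05], 0],
    [[0, 0, 0.05], 0],
    [[-0.04, 0, 0.03], 0],
    [[-0.06, 0, 0.03], 0],
    [[-0.06, 0, 0.02], 0],
    [[-0.06, 0, 0], 0],
    [[-0.06, 0, 0], 0],
    [[0, 0, 0], 0],
  ],
)

```text
time: 23.05
position: [0.4328, 0.2929, 0.0951]
eef_rot: [2.552, 1.832, 0.001]
ft_force: [-1.0, -0.0, 6.6]
grip_width: 0.0303
finger_force: 7.0
```

```bash
python3 wm.py wu3
```

```text
23.05 [0.4328 0.2929 0.0951] 1.2451151832943668 [-1.  -0.   6.6]
yellow col316 transitions [219, 257, 291, 322]
V profile [(140, 40), (148, 42), (156, 40), (164, 156), (172, 153), (180, 142), (188, 159), (196, 156), (204, 127), (212, 133), (220, 175), (228, 159), (236, 162), (244, 161), (252, 162), (260, 77), (268, 108), (276, 119), (284, 103), (292, 213), (300, 239), (308, 239), (316, 238), (324, 147)]
0 [[276.0, 371.0], [296.0, 387.0]] [179.0, 167.0]
5 [[262.0, 364.0], [283.0, 383.0]] [188.0, 179.0]
10 [[250.0, 357.0], [271.0, 377.0]] [196.0, 191.0]
15 [[237.0, 348.0], [259.0, 369.0]] [205.0, 203.0]
20 [[225.0, 338.0], [247.0, 361.0]] [213.0, 215.0]
25 [[214.0, 327.0], [235.0, 350.0]] [222.0, 227.0]
30 [[204.0, 315.0], [224.0, 339.0]] [231.0, 240.0]
35 [[195.0, 303.0], [214.0, 327.0]] [240.0, 252.0]
```

Emit:
apply_moves(
  moves=[
    [[0, 0, 0], 0],
    [[0, 0, 0], 0],
    [[0, 0, 0], 0],
    [[0, 0, 0], 0],
    [[0, 0, -0.8], 0],
    [[0, 0, -0.9], 0],
    [[0, 0, -0.9], 0],
    [[0, 0, 0], 0],
  ],
  grip=0.8,
)

```text
time: 23.9
position: [0.4348, 0.2952, 0.2032]
eef_rot: [2.551, 1.832, 0.015]
ft_force: [-0.0, 0.1, 0.4]
grip_width: 0.0689
finger_force: 0.0
```

```bash
cat > stand.py <<'E'
from h import *
from bench import state,get_image,get_calibration
from plan import yaw
import sys
s=state();c=get_calibration("wrist");im=get_image("wrist")[:,:,::-1].copy();cv2.imwrite(f"pics/{sys.argv[1]}.png",im)
print(s["time"],s["position"].round(4),yaw(s),s["grip_width"],s["ft_force"].round(1))
h=cv2.cvtColor(im,cv2.COLOR_BGR2HSV);m=cv2.inRange(h,(20,120,60),(35,255,255));m[:,:200]=0;m[:,440:]=0;m[258:]=0
n,l,st,ce=cv2.connectedComponentsWithStats(m);i=1+st[1:,4].argmax();m=(l==i).astype(np.uint8);print("yellow",st[i])
hp=np.array([[a,b,z] for z in(.052,.157) for a,b in rect(.036,.03)])
def cost(p):
    z=np.zeros((1600,2560),np.uint8);P=hp.copy();P[:,0]+=np.tan(p[3])*(P[:,2]-.012);P[:,1]+=np.tan(p[4])*(P[:,2]-.012)
    q=proj("",P@Rz(p[2]).T+[p[0],p[1],0],c);cv2.fillConvexPoly(z,cv2.convexHull(((q+.5)*4).astype(np.int32)),1);z[258*4:]=0
    return (z!=M).sum()/16
M=cv2.resize(m,None,fx=4,fy=4)
from scipy.optimize import minimize
x0=np.array([.432,.2905,float(sys.argv[2]),0,0]);S=np.vstack([x0]+[x0+d for d in np.diag([.006,.006,.08,.05,.05])])
r=minimize(cost,x0,method="Nelder-Mead",options=dict(initial_simplex=S,maxiter=250));print("x,y,yaw,tilt",r.x.round(4),r.fun)
S=S[:4,:3];r=minimize(lambda p:cost([*p,0,0]),x0[:3],method="Nelder-Mead",options=dict(initial_simplex=S,maxiter=150));print("upright fit",r.x.round(4),r.fun)
E
python3 stand.py wu4 1.245
```

```text
23.9 [0.4348 0.2952 0.2032] 1.2452717450141675 0.0688852519929275 [-0.   0.1  0.4]
yellow [ 291  188   47   70 2800]
x,y,yaw,tilt [ 0.4273  0.2729  1.2641 -0.0282  0.0045] 178.9375
upright fit [0.4262 0.2704 1.2798] 168.625
```

Emit:
apply_moves(
  moves=[
    [[-0.28, 0.02, 0], -0.1],
    [[-0.28, 0.02, 0], -0.1],
    [[0, 0, 0], 0],
    [[0, 0, 0], 0],
  ],
  grip=1,
)

```text
time: 24.35
position: [0.4267, 0.2708, 0.1977]
eef_rot: [-2.526, -1.867, 0.002]
ft_force: [-0.7, 0.1, 0.1]
grip_width: 0.0858
finger_force: 0.0
```

```bash
python3 stand.py wu5 1.26
```

```text
24.35 [0.4267 0.2708 0.1977] 1.2727286717729869 0.08581681308287992 [-0.7  0.1  0.1]
yellow [ 291  159   49   77 3343]
x,y,yaw,tilt [0.4329 0.2668 1.3314 0.0826 0.0476] 378.625
upright fit [0.4291 0.2795 1.2941] 634.4375
```

```bash
cat > fit2.py <<'E'
from h import *
from scipy.optimize import minimize
import pickle
def fit(f,c,x0,clip=258):
    im=cv2.imread(f"pics/{f}.png");h=cv2.cvtColor(im,cv2.COLOR_BGR2HSV);m=cv2.inRange(h,(18,100,40),(36,255,255));m[:,:200]=0;m[:,440:]=0;m[clip:]=0
    n,l,st,ce=cv2.connectedComponentsWithStats(m);i=1+st[1:,4].argmax();M=cv2.resize((l==i).astype(np.uint8),None,fx=4,fy=4)
    hp=np.array([[a,b,z] for z in(.052,.157) for a,b in rect(.036,.03)])
    def cost(p):
        z=np.zeros((1600,2560),np.uint8);q=proj("",hp@Rz(p[2]).T+[p[0],p[1],0],c)
        cv2.fillConvexPoly(z,cv2.convexHull(((q+.5)*4).astype(np.int32)),1);z[clip*4:]=0;return (z!=M).sum()/16
    best=None
    for dx in(-.008,0,.008):
        for dy in(-.008,0,.008):
            x=np.array(x0)+[dx,dy,0];r=minimize(cost,x,method="Nelder-Mead",options=dict(initial_simplex=np.vstack([x,x+[.004,0,0],x+[0,.004,0],x+[0,0,.06]]),maxiter=80))
            if best is None or r.fun<best.fun:best=r
    return best.x.round(4),best.fun,st[i]
E
python3 - <<'E'
from fit2 import *
from bench import *
print(fit("wp",pickle.load(open("wp.pkl","rb")),[.429,.29,.04]))
print(fit("wu5",get_calibration("wrist"),[.428,.274,1.27]))
E
```

```text
(array([0.4269, 0.2902, 0.0452]), np.float64(539.75), array([ 295,  166,   48,   78, 3328], dtype=int32))
(array([0.429 , 0.2799, 1.2495]), np.float64(593.5), array([ 291,  159,   49,   78, 3366], dtype=int32))
```

Emit:
apply_moves(
  moves=[
    [[0.12, 0, 0.5], 0],
    [[0, 0, 0.6], 0],
    [[0, 0, 0.6], 0],
    [[0, 0, 0.5], 0],
    [[0, 0, 0.28], 0],
    [[0, 0, 0], 0],
    [[0, 0, 0], 0],
  ],
)

```text
time: 25.1
position: [0.4287, 0.2764, 0.0997]
eef_rot: [-2.526, -1.868, -0.001]
ft_force: [-0.9, -0.1, 0.1]
grip_width: 0.0869
finger_force: 0.0
```

Emit:
apply_moves(
  moves=[
    [[0, 0, 0], 0],
    [[0, 0, 0], 0],
    [[0, 0, 0], 0],
    [[0, 0, 0], 0],
    [[0, 0, 0], 0],
    [[0, 0, 0], 0],
    [[0, 0, 0], 0],
    [[0, 0, 0], 0],
  ],
  grip=0,
  squeeze=25,
)

```text
time: 25.9
position: [0.4283, 0.2757, 0.0993]
eef_rot: [-2.526, -1.868, 0.0]
ft_force: [-0.9, 0.6, 0.7]
grip_width: 0.0313
finger_force: 0.5
```

Emit:
apply_moves(
  moves=[
    [[0, 0, 0], 0],
    [[0, 0, 0], 0],
  ],
)

```text
time: 26.1
position: [0.4283, 0.2756, 0.0992]
eef_rot: [-2.526, -1.868, 0.001]
ft_force: [-0.4, -0.3, -0.7]
grip_width: 0.0299
finger_force: 24.9
```

```bash
python3 - <<'E'
from bench import *
from plan import *
s=state();a=yaw(s);print(s["position"],a,s["finger_force"],s["joints"].round(2),s["ft_force"])
p,a=plan(s["position"],a,[(*s["position"][:2],.25,None,4),(.46,.0,.285,1.0,8),(.491,-.357,.285,.9,9),(.491,-.357,.256,None,2)])
E
```

```text
[0.42829116 0.27562621 0.09918685] 1.2733255171984026 24.895401990506798 [-0.15  0.43 -0.63  2.02  0.35  0.8  -1.28] [-0.38742024 -0.31084838 -0.74056176]
(np.float64(0.4282911628421136), np.float64(0.2756262054257971), 0.25, None, 4)
[[[0.0,0.0,-0.94],np.float64(-0.0)],[[0.0,0.0,-0.94],np.float64(-0.0)],[[0.0,0.0,-0.95],np.float64(-0.0)],[[0.0,0.0,-0.94],np.float64(-0.0)]]
(0.46, 0.0, 0.285, 1.0, 8)
[[[-0.79,0.35,-0.11],np.float64(0.24)],[[-0.78,0.37,-0.11],np.float64(0.24)],[[-0.77,0.4,-0.11],np.float64(0.24)],[[-0.76,0.43,-0.11],np.float64(0.24)],[[-0.74,0.45,-0.11],np.float64(0.24)],[[-0.73,0.47,-0.11],np.float64(0.24)],[[-0.71,0.5,-0.11],np.float64(0.24)],[[-0.69,0.52,-0.11],np.float64(0.24)]]
(0.491, -0.357, 0.285, 0.9, 9)
[[[-0.79,0.6,0.0],np.float64(0.08)],[[-0.78,0.61,0.0],np.float64(0.08)],[[-0.78,0.62,0.0],np.float64(0.08)],[[-0.77,0.63,0.0],np.float64(0.08)],[[-0.76,0.64,0.0],np.float64(0.08)],[[-0.76,0.65,0.0],np.float64(0.08)],[[-0.75,0.66,0.0],np.float64(0.08)],[[-0.74,0.67,0.0],np.float64(0.08)],[[-0.74,0.67,0.0],np.float64(0.08)]]
(0.491, -0.357, 0.256, None, 2)
[[[0.0,-0.0,0.36],np.float64(-0.0)],[[0.0,-0.0,0.37],np.float64(-0.0)]]
```

Emit:
apply_moves(
  moves=[
    [[0, 0, -0.94], 0],
    [[0, 0, -0.94], 0],
    [[0, 0, -0.95], 0],
    [[0, 0, -0.94], 0],
    [[-0.79, 0.35, -0.11], 0.24],
    [[-0.78, 0.37, -0.11], 0.24],
    [[-0.77, 0.4, -0.11], 0.24],
    [[-0.76, 0.43, -0.11], 0.24],
  ],
  squeeze=40,
)

```text
time: 26.9
position: [0.444, 0.1363, 0.2676]
eef_rot: [2.646, 1.693, -0.001]
ft_force: [0.9, -0.1, -2.5]
grip_width: 0.0301
finger_force: 39.9
```

Emit:
apply_moves(
  moves=[
    [[-0.74, 0.45, -0.11], 0.24],
    [[-0.73, 0.47, -0.11], 0.24],
    [[-0.71, 0.5, -0.11], 0.24],
    [[-0.69, 0.52, -0.11], 0.24],
    [[-0.79, 0.6, 0], 0.08],
    [[-0.78, 0.61, 0], 0.08],
    [[-0.78, 0.62, 0], 0.08],
    [[-0.77, 0.63, 0], 0.08],
  ],
)

```text
time: 27.7
position: [0.473, -0.1597, 0.2849]
eef_rot: [-2.786, -1.451, 0.001]
ft_force: [0.4, 0.6, -1.5]
grip_width: 0.0299
finger_force: 39.9
```

Emit:
apply_moves(
  moves=[
    [[-0.76, 0.64, 0], 0.08],
    [[-0.76, 0.65, 0], 0.08],
    [[-0.75, 0.66, 0], 0.08],
    [[-0.74, 0.67, 0], 0.08],
    [[-0.74, 0.67, 0], 0.08],
    [[0, 0, 0.3], 0],
    [[0, 0, 0], 0],
    [[0, 0, 0], 0],
  ],
)

```text
time: 28.5
position: [0.491, -0.3554, 0.2726]
eef_rot: [-2.822, -1.375, 0.0]
ft_force: [0.2, 0.0, -1.6]
grip_width: 0.0296
finger_force: 39.9
```

```bash
python3 - <<'E'
from bench import *
from plan import *
s=state();a=yaw(s);print(s["time"],s["position"],a,s["joints"].round(2),s["ft_force"])
plan(s["position"],a,[(.491,-.357,.254,None,1)])
import cv2
for k in("top","side","wrist"):cv2.imwrite(f"pics/jar_{k}.png",get_image(k)[:,:,::-1])
E
```

```text
28.5 [ 0.49104677 -0.35541913  0.27264165] 0.9065014224673914 [ 0.73  0.33 -0.23  1.63  0.08  1.19 -0.18] [ 0.16774567  0.03673397 -1.59113251]
(0.491, -0.357, 0.254, None, 1)
[[[-0.03,0.02,0.47],np.float64(-0.0)]]
```

Emit:
apply_moves(
  moves=[
    [[-0.03, 0.02, 0.25], 0],
    [[0, 0, 0.22], 0],
    [[0, 0, 0], 0],
    [[0, 0, 0], 0],
    [[0, 0, 0], 0],
    [[0, 0, 0], 0],
    [[0, 0, 0], 0],
    [[0, 0, 0], 0],
  ],
)

```text
time: 29.45
position: [0.491, -0.3586, 0.2548]
eef_rot: [2.825, 1.373, 0.0]
ft_force: [-0.4, -0.5, -1.9]
grip_width: 0.0296
finger_force: 39.9
```

```bash
python3 - <<'E'
from tilt import *
from bench import *
s=state();im=get_image("side")[:,:,::-1].copy();cv2.imwrite("pics/sj.png",im);print(s["time"],s["position"])
nose=np.array([[a,c,z] for z in(0,.04) for a,c in rect(.066,.056)])
f,X,Z=scan_pts(s,0,.1059);q=proj("side",f(nose));print(q.round(0).astype(int).tolist())
b=cv2.GaussianBlur(im,(3,3),0).astype(int);g=b.mean(2);br=b[:,:,0]-b[:,:,2];m=((br>-2)&(g>58)&(g<130)).astype(np.uint8)
x0,y0=q.min(0).astype(int)-6;x1,y1=q.max(0).astype(int)+7
for y in range(y0,y1,2):print(y,"".join("#" if m[y,x] else ("d" if g[y,x]<58 else ".") for x in range(x0,x1)))
print(x0)
E
```

```text
29.45 [ 0.49098446 -0.35857332  0.2547533 ]
[[436, 105], [445, 118], [422, 122], [414, 109], [439, 93], [447, 106], [424, 110], [416, 97]]
87 #################..........dddddddd.......####
89 #################.........ddddddddd.....######
91 #################.........ddddddd.....########
93 ....#############.d................###########
95 .............###..dd..............############
97 ..........######.dd...............##########..
99 .........########.................#######.....
101 ........###########........############.......
103 ........#############################.........
105 .......################################.......
107 .......################################.......
109 ........##############################........
111 .........#############################........
113 .........#############################........
115 ...........##########################.........
117 ............######################............
119 ..............###########.....................
121 ..............................................
123 ..............................................
125 ..............................................
127 ..............................................
408
```

Emit:
apply_moves(
  moves=[
    [[0, 0, 0], 0],
    [[0, 0, 0], 0],
    [[0, 0, 0], 0],
    [[0, 0, 0], 0],
    [[0, 0, 0], 0],
    [[0, 0, 0], 0],
    [[0, 0, 0], 0],
    [[0, 0, 0], 0],
  ],
)

```text
time: 30.3
position: [0.4909, -0.3585, 0.2546]
eef_rot: [2.826, 1.373, 0.0]
ft_force: [0.6, 0.2, -1.9]
grip_width: 0.0298
finger_force: 39.9
```

Emit:
apply_moves(
  moves=[
    [[0, 0, 0], 0],
    [[0, 0, 0], 0],
    [[0, 0, 0], 0],
    [[0, 0, 0], 0],
    [[0, 0, 0], 0],
  ],
)

```text
time: 30.8
position: [0.4909, -0.3585, 0.2546]
eef_rot: [2.826, 1.373, 0.0]
ft_force: [-0.2, -0.7, -2.8]
grip_width: 0.0296
finger_force: 39.9
```

```bash
python3 - <<'E'
from bench import *
from plan import *
s=state();a=yaw(s);print(s["time"],s["position"])
# target: scanner aligned: grip yaw such that scanner x along pad -y earlier; align scanner x with pad x -> yaw -.323+pi
plan(s["position"],a,[(.47,-.02,.285,2.0,9),(.4318,.2895,.22,-.323+np.pi,10)])
E
```

```text
30.8 [ 0.49091774 -0.35851853  0.25458869]
(0.47, -0.02, 0.285, 2.0, 9)
[[[0.7,-0.63,-0.08],np.float64(-0.87)],[[0.77,-0.54,-0.09],np.float64(-0.87)],[[0.83,-0.44,-0.08],np.float64(-0.87)],[[0.88,-0.33,-0.09],np.float64(-0.87)],[[0.92,-0.22,-0.08],np.float64(-0.87)],[[0.94,-0.11,-0.09],np.float64(-0.87)],[[0.94,-0.0,-0.08],np.float64(-0.87)],[[0.94,0.11,-0.09],np.float64(-0.87)],[[0.91,0.23,-0.08],np.float64(-0.87)]]
(0.4318, 0.2895, 0.22, 2.818592653589793, 10)
[[[0.74,0.23,0.16],np.float64(-0.59)],[[0.72,0.29,0.16],np.float64(-0.59)],[[0.7,0.35,0.16],np.float64(-0.59)],[[0.66,0.41,0.16],np.float64(-0.59)],[[0.63,0.46,0.16],np.float64(-0.59)],[[0.59,0.51,0.16],np.float64(-0.59)],[[0.54,0.56,0.17],np.float64(-0.59)],[[0.5,0.61,0.16],np.float64(-0.59)],[[0.44,0.64,0.17],np.float64(-0.59)],[[0.39,0.68,0.16],np.float64(-0.59)]]
```

Emit:
apply_moves(
  moves=[
    [[0.7, -0.63, -0.09], -0.87],
    [[0.77, -0.54, -0.09], -0.87],
    [[0.83, -0.44, -0.09], -0.87],
    [[0.88, -0.33, -0.09], -0.87],
    [[0.92, -0.22, -0.08], -0.87],
    [[0.94, -0.11, -0.08], -0.87],
    [[0.94, 0, -0.08], -0.87],
    [[0.94, 0.11, -0.08], -0.87],
  ],
)

```text
time: 31.6
position: [0.4719, -0.056, 0.2822]
eef_rot: [1.851, 2.537, 0.0]
ft_force: [1.0, 0.2, -2.0]
grip_width: 0.0299
finger_force: 39.9
```

Emit:
apply_moves(
  moves=[
    [[0.91, 0.23, -0.08], -0.87],
    [[0.74, 0.23, 0.16], -0.59],
    [[0.72, 0.29, 0.16], -0.59],
    [[0.7, 0.35, 0.16], -0.59],
    [[0.66, 0.41, 0.16], -0.59],
    [[0.63, 0.46, 0.16], -0.59],
    [[0.59, 0.51, 0.16], -0.59],
    [[0.54, 0.56, 0.16], -0.59],
  ],
)

```text
time: 32.4
position: [0.4428, 0.1973, 0.2402]
eef_rot: [0.874, 3.016, 0.0]
ft_force: [-0.1, -1.3, -2.2]
grip_width: 0.03
finger_force: 39.9
```

Emit:
apply_moves(
  moves=[
    [[0.5, 0.61, 0.16], -0.59],
    [[0.44, 0.64, 0.16], -0.59],
    [[0.39, 0.68, 0.16], -0.59],
    [[0, 0, 0], 0],
    [[0, 0, 0], 0],
  ],
)

```text
time: 32.9
position: [0.4316, 0.2899, 0.2208]
eef_rot: [-0.499, -3.101, 0.001]
ft_force: [0.3, -0.6, -2.2]
grip_width: 0.0297
finger_force: 39.9
```

```bash
python3 - <<'E'
from bench import *
from plan import *
s=state();a=yaw(s);print(s["time"],s["position"],a,s["joints"].round(2))
plan(s["position"],a,[(.4318,.2905,.125,-.323+np.pi,4),(.4318,.2905,.1005,None,3)])
E
```

```text
32.9 [0.43161636 0.28990292 0.22079503] 2.822764157003111 [ 0.03  0.33 -0.86  1.86  0.28  1.07  0.31]
(0.4318, 0.2905, 0.125, 2.818592653589793, 4)
[[[0.0,0.0,0.6],np.float64(0.01)],[[0.0,0.01,0.6],np.float64(0.01)],[[0.0,0.0,0.6],np.float64(0.01)],[[0.0,0.01,0.59],np.float64(0.01)]]
(0.4318, 0.2905, 0.1005, None, 3)
[[[0.0,-0.0,0.21],np.float64(-0.0)],[[0.0,-0.0,0.2],np.float64(-0.0)],[[0.0,-0.0,0.21],np.float64(-0.0)]]
```

Emit:
apply_moves(
  moves=[
    [[0, 0, 0.6], 0],
    [[0, 0, 0.6], 0],
    [[0, 0, 0.6], 0],
    [[0, 0, 0.6], 0],
    [[0, 0, 0.3], 0],
    [[0, 0, 0.2], 0],
    [[0, 0, 0.08], 0],
    [[0, 0, 0.04], 0],
  ],
)

```text
time: 33.7
position: [0.4325, 0.2897, 0.1007]
eef_rot: [0.501, 3.1, 0.001]
ft_force: [0.1, 0.1, -1.6]
grip_width: 0.0301
finger_force: 39.9
```

Emit:
apply_moves(
  moves=[
    [[0, 0, 0.02], 0],
    [[0, 0, 0], 0],
    [[0, 0, 0], 0],
  ],
  squeeze=12,
)

```text
time: 34.0
position: [0.4321, 0.2898, 0.0998]
eef_rot: [0.5, 3.101, 0.001]
ft_force: [0.1, 0.1, -1.9]
grip_width: 0.0303
finger_force: 12.0
```

Just above; ease down to contact.

Emit:
apply_moves(
  moves=[
    [[0, 0, 0.02], 0],
    [[0, 0, 0.02], 0],
    [[0, 0, 0], 0],
  ],
)

```text
time: 34.3
position: [0.4321, 0.2899, 0.0991]
eef_rot: [0.5, 3.1, -0.001]
ft_force: [-2.2, -2.8, 8.4]
grip_width: 0.03
finger_force: 12.0
```

```bash
python3 - <<'E'
from bench import *
import numpy as np
s=state();print(s["time"],s["position"],s["ft_force"])
from h import *
c=get_calibration("wrist");im=get_image("wrist")[:,:,::-1].copy();cv2.imwrite("pics/pl.png",im)
# nose side face (-x local? nearest image up) column extent vs pad rectangle columns: print gray rows
g=cv2.cvtColor(im,cv2.COLOR_BGR2GRAY)
for y in range(96,215,6):print(y,g[y,250:390:4].tolist())
P=np.c_[rect(.13,.12),np.full(4,.012)];Q=np.c_[rect(.066,.056),np.full(4,.052)];R_=np.c_[rect(.074,.064),np.full(4,.012)]
t=[.4318,.2905,0];
for L in(P,R_,Q):print(proj("",L@Rz(-.323).T+t,c).round(0).astype(int).tolist())
E
```

```text
34.3 [0.43212841 0.28988368 0.09911542] [-2.23435866 -2.8383321   8.35161573]
96 [233, 230, 230, 227, 230, 229, 227, 225, 227, 227, 227, 231, 226, 229, 233, 227, 224, 223, 224, 224, 224, 225, 230, 228, 228, 229, 229, 230, 231, 230, 226, 227, 228, 222, 220]
102 [231, 231, 229, 232, 232, 230, 231, 235, 234, 230, 229, 230, 226, 224, 227, 230, 227, 224, 229, 231, 233, 232, 230, 226, 226, 228, 230, 230, 229, 229, 228, 229, 227, 225, 221]
108 [42, 40, 37, 39, 38, 37, 38, 37, 37, 36, 40, 37, 39, 36, 38, 39, 44, 43, 45, 46, 45, 46, 44, 45, 57, 57, 58, 58, 59, 59, 59, 59, 59, 79, 79]
114 [39, 40, 39, 40, 40, 39, 41, 40, 42, 40, 41, 41, 42, 40, 40, 40, 39, 39, 40, 42, 40, 41, 42, 39, 40, 43, 40, 42, 41, 41, 39, 40, 39, 41, 39]
120 [40, 41, 40, 39, 38, 39, 38, 40, 40, 41, 41, 39, 117, 121, 120, 120, 119, 119, 119, 120, 119, 120, 119, 41, 41, 40, 42, 41, 40, 41, 41, 41, 40, 41, 40]
126 [39, 40, 39, 39, 39, 40, 39, 40, 43, 40, 40, 40, 78, 81, 80, 80, 93, 95, 95, 95, 95, 95, 95, 40, 41, 41, 40, 40, 40, 40, 42, 41, 40, 41, 42]
132 [38, 37, 38, 39, 40, 39, 39, 39, 40, 40, 42, 41, 41, 42, 41, 42, 42,
[... 1628 characters left out ...]
136, 141, 141, 142, 142, 148, 151, 151, 59, 40, 41, 39, 41, 39, 39]
198 [40, 38, 38, 40, 39, 39, 105, 146, 84, 87, 96, 102, 128, 132, 57, 57, 60, 62, 60, 61, 106, 141, 150, 143, 141, 141, 150, 152, 53, 40, 39, 41, 40, 39, 41]
204 [37, 38, 39, 37, 40, 38, 102, 88, 81, 87, 104, 111, 133, 134, 133, 135, 135, 137, 137, 138, 140, 141, 147, 156, 140, 139, 136, 151, 49, 39, 41, 38, 39, 38, 40]
210 [39, 39, 39, 37, 39, 38, 100, 79, 80, 132, 98, 118, 135, 135, 136, 138, 137, 139, 140, 141, 142, 141, 144, 154, 147, 135, 134, 147, 44, 37, 38, 40, 41, 39, 40]
[[393, 279], [240, 278], [230, 108], [404, 108]]
[[358, 245], [274, 245], [271, 148], [362, 148]]
[[359, 264], [273, 264], [270, 164], [363, 164]]
```

Emit:
apply_moves(
  moves=[
    [[0, 0, -0.01], 0],
    [[0, 0, 0], 0],
    [[0, 0, 0], 0],
    [[0, 0, 0], 0],
    [[0, 0, 0], 0],
    [[0, 0, 0], 0],
    [[0, 0, 0], 0],
    [[0, 0, 0], 0],
  ],
  grip=1,
)

```text
time: 35.15
position: [0.4319, 0.2896, 0.0981]
eef_rot: [0.5, 3.101, -0.0]
ft_force: [0.0, -0.3, -0.1]
grip_width: 0.0835
finger_force: 0.0
```

Emit:
apply_moves(
  moves=[
    [[0, 0, -0.3], 0],
    [[0, 0, -0.6], 0],
    [[0, 0, -0.8], 0],
    [[0, 0, -0.9], 0],
    [[0, 0, 0], 0],
    [[0, 0, 0], 0],
    [[0, 0, 0], 0],
  ],
)

```text
time: 35.85
position: [0.4314, 0.2889, 0.2016]
eef_rot: [-0.5, -3.101, 0.002]
ft_force: [-0.9, -1.0, -0.7]
grip_width: 0.087
finger_force: 0.0
```

```bash
python3 - <<'E'
from bench import *
from fit2 import *
from plan import yaw
s=state();print(s["time"],s["position"],s["grip_width"],s["ft_force"].round(1))
c=get_calibration("wrist");cv2.imwrite("pics/end.png",get_image("wrist")[:,:,::-1])
print(fit("end",c,[.4318,.2905,-.323]))
t=get_image("top")[:,:,::-1];t0=cv2.imread("pics/top0.png")
d=cv2.absdiff(t,t0).max(2)
for n,(x0,x1,y0,y1) in dict(tray=(255,352,135,238),green=(425,470,213,255),blue=(365,405,228,266),orange=(392,432,165,203),bottle=(155,206,145,182)).items():print(n,int((d[y0:y1,x0:x1]>40).sum()))
E
```

```text
35.85 [0.43144699 0.28892287 0.20155341] 0.08700598817152765 [-0.9 -1.  -0.7]
(array([ 0.4298,  0.2913, -0.3283]), np.float64(557.8125), array([ 295,  164,   48,   78, 3319], dtype=int32))
tray 0
green 0
blue 0
orange 0
bottle 0
```

```bash
python3 -c "
from bench import *
print(finish_job())"
```

```text
the job is handed in; nothing more can be done
None
```

I scanned the tray label and then the green jar's lid label, each held steady for over a second, and stood the scanner back upright in the middle of its pad. I handed the job in at about 36 s. The tray aim is my best measurement, about 35° ± 1° and roughly 8 cm; there was no scan read-out to confirm either label registered. The top camera shows the tray, jars and wash bottle unmoved.

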